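# Pack a guitar heel blank into the corner of its jig and clamp it with the cam

## Task

Make a dry run of the three-piece guitar heel blank in the laminating jig: push the thick piece that lies loose in the jig fully home into the corner, against both the long fence and the end stop, then pack the thin centre piece against it, and then the thick piece from the bench against that, each one fully home and flush against the end stop before the next goes in. Then swing the cam lever round until the cam grips the pack firmly by feel, without crushing the wood, and leave it clamped, with nothing else on the bench disturbed.

Things in the scene. Friction and masses are not known exactly. Their poses are not given: they have to be found in the camera images.
- jig: laminating jig fixed on the bench, turned up to 0.2 rad: 290 x 290 mm plywood base 18 mm thick, with a dark wooden fence and end stop, and a plywood cam, all rising 20 mm above the base. Origin at the centre of the base's underside, x towards the long fence, z up. Inner face of the fence at x = 105 mm (24 thick, y -94 to 106); inner face of the end stop at y = -100 mm (24 thick, x -17 to 98)
- corner (a point): inner corner of fence and end stop, at the base's top; axes as the jig's. The pieces stand side by side on the base, long sides along the fence, one end at the stop. From this point the centres of the packed pieces lie at y +70 mm and x -18 (first thick), -47 (thin), -76 mm (second thick)
- side_in_jig: thick wooden piece that starts loose and askew in the jig, on its base: long 140 mm along its y axis, 50 mm tall, 36 mm wide along x. Origin at the centre of its underside. 0.11 to 0.22 kg. Either end may face the stop.
- centre: thin wooden piece, the narrowest of the three, standing on the bench at one side of the jig (left or right varies): long 140 mm along its y axis, 50 mm tall, 22 mm wide along x. Origin at the centre of its underside. 0.07 to 0.14 kg. Either end may face the stop.
- side_on_bench: second thick wooden piece, same size as the first, standing on the bench at the other side of the jig: long 140 mm along its y axis, 50 mm tall, 36 mm wide along x. Origin at the centre of its underside. 0.11 to 0.22 kg. Either end may face the stop.
- cam (a joint): turn of the cam on its upright bolt, rad: 0 open, growing as it closes (clockwise from above). Starts at 0 to 0.5, clear of the pack by 14 mm or more. Its 80 mm eccentric disc meets the middle of the last piece at about 1.5 to 2.2: the bolt is locked anywhere in a slot, so the bite must be felt. About 3 N at the handle swings it before that; it stays where left
- cam_handle (a point): round upright handle on the end of the cam lever, 20 mm across, from the lever's top (38 mm above the bench) up to 83 mm; the point is on its axis, 63 mm above the bench, 90 mm from the bolt. In the jig's frame the lever points from bolt to handle at 195 degrees (anticlockwise from +x) less the joint's value. The pack is squeezed 1.5 to 4 times the push on the handle: 10 to 18 N there is firm, much more may crush it
- glue: white glue bottle, 62 mm across and 170 mm tall, bystander; origin at the centre of its foot
- plane: metal block plane, 150 x 44 mm and 60 mm tall, bystander; origin at the centre of its sole
- square: try square with a 110 mm wooden stock and a 150 mm steel blade, bystander; origin under the stock's centre
Mind the look-alikes: they are no part of the job. What is shaped like the side_on_bench but purple is not meant.

How it is judged:
On the way, in this order (a step that is already met when the one before it is completed fails the run):
1. the thick piece from the jig is fully home in the corner, within 2 mm of fence and end stop (x of side_in_jig in the frame of jig between 0.085 and 0.089 m and y of side_in_jig in the frame of jig between -0.032 and -0.028 m and z of side_in_jig in the frame of jig between 0.015 and 0.021 m and angle between the y axis of side_in_jig and the y axis of jig, either way round below 0.03 rad and angle between side_in_jig's own z axis and vertical below 0.05 rad and linear speed of side_in_jig below 0.01 m/s), for 0.2 s.
2. the thin piece is packed against it and home against the end stop, within 2 mm (all of step 1 and x of centre in the frame of jig between 0.056 and 0.06 m and y of centre in the frame of jig between -0.032 and -0.028 m and z of centre in the frame of jig between 0.015 and 0.021 m and angle between the y axis of centre and the y axis of jig, either way round below 0.03 rad and angle between centre's own z axis and vertical below 0.05 rad and linear speed of centre below 0.01 m/s), for 0.2 s.
3. the second thick piece is packed against the thin one (within 3 mm, all joints together) and home against the end stop, within 2 mm (all of step 2 and x of side_on_bench in the frame of jig between 0.026 and 0.032 m and y of side_on_bench in the frame of jig between -0.032 and -0.028 m and z of side_on_bench in the frame of jig between 0.015 and 0.021 m and angle between the y axis of side_on_bench and the y axis of jig, either way round below 0.03 rad and angle between side_on_bench's own z axis and vertical below 0.05 rad and linear speed of side_on_bench below 0.01 m/s), for 0.2 s.
At the end, for the whole second after the job is handed in: All three pieces stand on the jig's base in the order thick, thin, thick from the fence, each within 2 mm of its packed place along and across the fence and square to it within 0.03 rad, at rest, and the cam holds them squeezed together with 8 to 80 N between neighbours (all of step 2 and x of side_on_bench in the frame of jig between 0.027 and 0.031 m and y of side_on_bench in the frame of jig between -0.032 and -0.028 m and z of side_on_bench in the frame of jig between 0.015 and 0.021 m and angle between the y axis of side_on_bench and the y axis of jig, either way round below 0.03 rad and angle between side_on_bench's own z axis and vertical below 0.05 rad and linear speed of side_on_bench below 0.01 m/s and angular speed of each of side_in_jig, centre, side_on_bench below 0.1 rad/s and contact force between side_in_jig and centre between 8 and 80 N and contact force between centre and side_on_bench between 8 and 80 N); the robot touches nothing.
It fails at once if the glue bottle is knocked over or shoved more than 30 mm (distance of glue from where it was at the start of the episode above 0.03 m or angle between glue's own z axis and vertical above 0.35 rad).
It fails at once if the block plane is knocked over or shoved more than 30 mm (distance of plane from where it was at the start of the episode above 0.03 m or angle between plane's own z axis and vertical above 0.35 rad).
It fails at once if the try square is knocked over or shoved more than 30 mm (distance of square from where it was at the start of the episode above 0.03 m or angle between square's own z axis and vertical above 0.35 rad).
It also fails if it takes over 72 s, if anything falls off the work surface, if the arm or the gripper's body presses on something with over 40 N, if the wrist force passes 120 N, or if a joint passes its speed limit or range.

## Robot

A 6-joint arm with a two-finger parallel gripper is mounted at the origin on the work surface. World frame = base frame: x ahead of the robot, y to its left, z up, the work surface at z = 0. Lengths are in m, angles in rad, forces in N, time in s.
With the tool pointing down it reaches from about 0.35 to 1 m from the base axis. Payload 7.1 kg.
Tool frame: the origin (TCP) lies on the centre line of the jaws, within the pads' length; the fingertips stand arm.nose_length ahead of it and the grasp point (between the pads) is the TCP (arm.nose_length is the distance from the TCP to the fingertips, in m); z points along the fingers, y is the direction in which the jaws open and shut (so a half turn about z gives the same grasp; the last joint's range is limited). The gripper opens to 85 mm and grips with 20 to 120 N. Pads are 22 mm wide; open, the fingers measure 114 mm over their backs; the gripper's body (76 mm by 85 mm) begins 54 mm behind the grasp point. The pads swing forward as they close: fully open they stand 13 mm farther back than shut.
Start: joints at [-1.259, 0.423, 1.63, -0, 1.089, -0.019], TCP at [0.203, -0.591, 0.25] pointing down, gripper open.
Joint ranges: [-3, 3], [-0.9, 2.11], [0.09, 2.58], [-1.31, 4.45], [0.11, 2.69], [-2.54, 2.54]. Speed limits (rad/s): [2.39, 2.39, 3.01, 3.14, 3.14, 3.14].

## Interface

Orientations are given as a rotation vector (axis times angle).
In Python, from rig import arm, imaging gives the robot as it stands. The module is installed in compiled form; this text tells all that it offers.
- The arm moves only by the tool carry_out, never from a script. Its argument "increments" is one flat list of numbers, 5 for each row, row after row: the finger opening in mm, from 0 to 85.4, then the shift along the tool's x, y, z in units of 30 mm (1.0 is 30 mm), then the turn about the tool's z in units of 5 degrees (1.0 is 5 degrees). A call has exactly 8 rows; each row shifts and turns the commanded pose from where the row before left it, along the tool's axes as they then stand; what a row does not reach is not made up. A row lasts 1/12 s, in which the tool goes at most 41.7 mm and 7.16 degrees, less where a joint would pass 70% of its speed; a pose out of reach is approached as far as the arm can. A call is refused whole if a number of a shift passes 1 or a number of a turn 1, either way. A call with a gripper value outside its range is refused whole. The fingers move at their own pace and stop on an object; "force" is the grip in N (left out, the last holds). Time passes only in rows, so rows that do not move let the fingers close, or fill a call up. It gives the time, the measured TCP pose, the force and the opening at its end, in the units of the state.
- arm.state(): the state, without advancing time (a new reading comes with each control period).
- imaging.get_image(name): name is "scene" or "top"; returns (picture, depth): 400x640x3 uint8, red, green, blue; 400x640 float32, m along the optical axis (not along the pixel's ray), 0 where there is no reading.
- imaging.camera_info(name): a dict with "camera_matrix" (3x3 intrinsics, pixels), "dist_coeffs" ([k1, k2, p1, p2, k3] as OpenCV has them; the pictures are not rectified), "R" (3x3) and "t" (3): a world point X has camera coordinates R X + t. Camera axes: x right, y down, z forward; pixel columns grow to the right and rows downward; lengths in m; the calibration is good to about 2 mm. A picture is of the moment at which its call begins. camera_info takes no time and is no camera call.
- arm.sign_off(): hands the job in, once; it reports no verdict.
The state is a dict: "clock": time; "joint_pos": joint angles; "qd": joint speeds; "tau": joint torques, N m; "tool_pos": TCP position; "eef_rot": TCP orientation; "ft_force": force on the tool from outside, world axes, zero at the start; "torque": the same for the moment, N m; "gripper_width": finger opening in m.
Only numpy, scipy, OpenCV 4.12 (cv2) and the standard library are available. Lean on these libraries where they do the work, as an engineer would, in place of code of your own. Each camera call takes 0.05 s, during which the arm holds its last target.

## Working session

There is one attempt and no reset: what is moved stays moved. The work goes in short steps, Python scripts to look and compute and a tool call to move; the robot and the scene stay as the last step left them, time stands still between calls to the robot, and variables do not carry over. Pictures are saved under pics/ and viewed, and the job is handed in when it is done.

Besides the shell and the picture viewer there is one more tool, called as name(argument=value, ...) on one line, values as JSON. carry_out: Moves the arm, as the interface text tells. Its arguments: {"type":"object","properties":{"increments":{"type":"array","items":{"type":"number"}},"force":{"type":"number"}},"required":["increments"]}

```bash
mkdir -p pics; ls
python3 - <<'E'
from rig import arm, imaging
import cv2,numpy as np
print(arm.state(), arm.nose_length)
for n in("scene","top"):
    p,d=imaging.get_image(n); cv2.imwrite(f"pics/{n}0.png",p[:,:,::-1]); np.save(f"{n}0_d.npy",d); np.save(f"{n}0_p.npy",p)
    print(n,imaging.camera_info(n))
E
```

```text
pics
{'clock': 0.0, 'joint_pos': array([-1.25898089e+00,  4.23865618e-01,  1.63069061e+00,  1.27710059e-05,
        1.08861102e+00, -1.90282112e-02]), 'qd': array([ 0.00084962, -0.00053709,  0.00185443,  0.00403984, -0.00071856,
        0.00080675]), 'tau': array([-1.12578924e-03, -5.57390463e+01, -2.81748211e+01, -2.42520546e-04,
        7.48168677e-03,  1.90675644e-05]), 'tool_pos': array([ 0.20287613, -0.59060477,  0.24952996]), 'eef_rot': array([-3.09717011e+00, -5.17055092e-01,  3.43047800e-04]), 'ft_force': array([0.56385075, 0.54021285, 0.67238185]), 'torque': array([-0.00141094,  0.05903825,  0.01306581]), 'gripper_width': 0.08546867379882403} 0.019
scene {'camera_matrix': array([[373.45542647,   0.        , 318.79276042],
       [  0.        , 373.45542647, 199.24882258],
       [  0.        ,   0.        ,   1.        ]]), 'dist_coeffs': array([-0.07025657,  0.        ,  0.        ,  0.        ,  0.        ]), 'R': array([[ 8.11472041e-01,  5.84391232e-01, -1.19088059e-04],
       [ 3.43625178e-01, -4.77314722e-01, -8.08759787e-01],
       [-4.72688971e-01,  6.56245033e-01, -5.88139093e-01]]), 't': array([-0.43204664, -0.10641107,  1.19545137])}
top {'camera_matrix': array([[405.85603622,   0.        , 318.63130654],
       [  0.        , 405.85603622, 201.40177065],
       [  0.        ,   0.        ,   1.        ]]), 'dist_coeffs': array([-0.05871092,  0.        ,  0.        ,  0.        ,  0.        ]), 'R': array([[-0.02379667, -0.99954785, -0.0183798 ],
       [-0.99816164,  0.02478072, -0.05531056],
       [ 0.05574102,  0.0170298 , -0.99830002]]), 't': array([0.06287525, 0.48581076, 1.18657115])}
```

View pics/scene0.png

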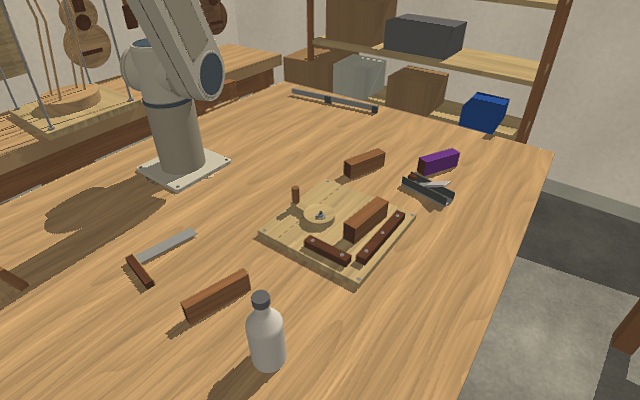

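View pics/top0.png

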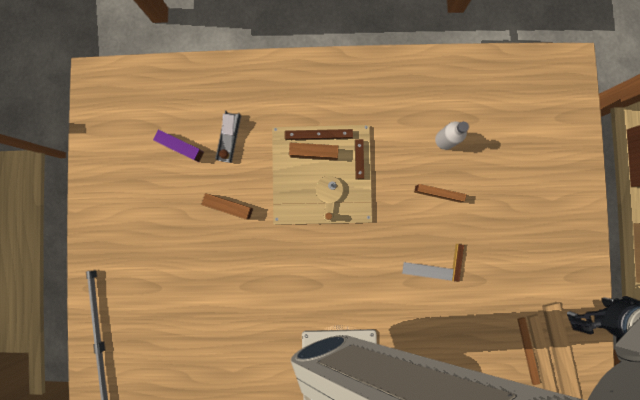

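The top view, with +x up and +y left, shows:
- The jig is at about (322,175), with the fence along the top (320,134) and the end stop on the right (360,160).
- The look-alike candidates for the thick bench piece are the brown one at (228,206) and the purple one at (178,145). I choose the brown one.
- The thin piece is at (440,193). Other brown things nearby are the square's stock (460,262), the fence and the stop.
- The loose piece in the jig is at (313,151), and the cam handle is at about (330,216).

Next are close crops and measurements.

```bash
cat > h.py <<'E'
from rig import arm, imaging
import cv2,numpy as np
def cast(name,px,z):
    c=imaging.camera_info(name); px=np.array(px,float).reshape(-1,1,2)
    u=cv2.undistortPoints(px,c["camera_matrix"],c["dist_coeffs"]).reshape(-1,2)
    d=np.c_[u,np.ones(len(u))]@c["R"]; o=-c["R"].T@c["t"]
    s=(z-o[2])/d[:,2]; return (o+d*s[:,None])[:,:]
def cloud(name,d):
    c=imaging.camera_info(name); h,w=d.shape
    g=np.stack(np.meshgrid(np.arange(w),np.arange(h)),-1).reshape(-1,1,2).astype(float)
    u=cv2.undistortPoints(g,c["camera_matrix"],c["dist_coeffs"]).reshape(-1,2)
    P=np.c_[u,np.ones(len(u))]*d.reshape(-1,1)
    return ((P-c["t"])@c["R"]).reshape(h,w,3)
E
python3 - <<'E'
from h import *
p=np.load("top0_p.npy");d=np.load("top0_d.npy")
cv2.imwrite("pics/crop1.png",cv2.resize(p[115:235,190:390,::-1],None,fx=4,fy=4,interpolation=cv2.INTER_CUBIC))
cv2.imwrite("pics/crop2.png",cv2.resize(p[100:290,390:490,::-1],None,fx=3,fy=3,interpolation=cv2.INTER_CUBIC))
C=cloud("top",d)
for n,(x,y) in dict(bench=(350,260),bench2=(200,260),jigbase=(290,190),side=(313,151),bench_side=(228,206),thin=(440,193),glue=(462,127),plane=(230,125),fence=(300,134),stop=(360,165),handle=(330,216),cam=(325,180),purple=(178,145)).items(): print(n,C[y,x].round(4))
E
```

```text
bench [ 0.3116 -0.0376  0.0019]
bench2 [ 0.3204  0.4125 -0.0021]
jigbase [0.5225 0.1345 0.0221]
side [0.628  0.0627 0.0698]
bench_side [0.4783 0.312  0.052 ]
thin [ 0.5009 -0.2994  0.0474]
glue [ 0.6642 -0.3311  0.1667]
plane [0.7151 0.3041 0.0513]
fence [0.6851 0.1005 0.0384]
stop [ 0.5886 -0.072   0.0409]
handle [0.4419 0.0192 0.0821]
cam [0.5477 0.0306 0.0384]
purple [0.6612 0.4593 0.0498]
```

View pics/crop1.png

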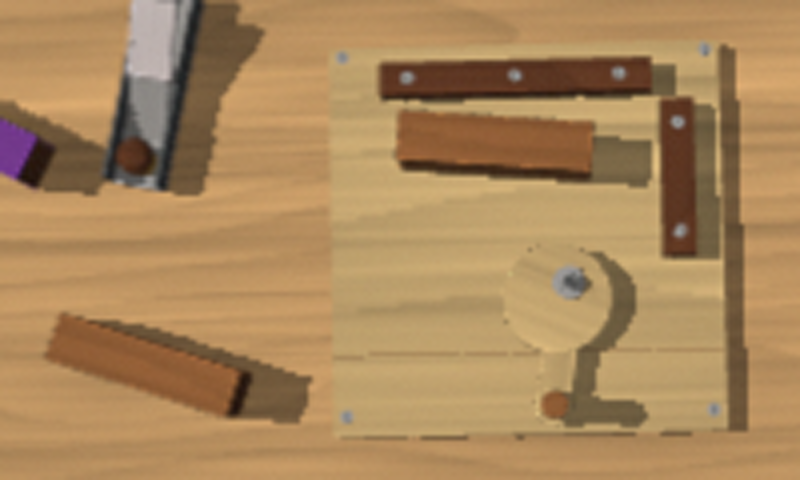

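View pics/crop2.png

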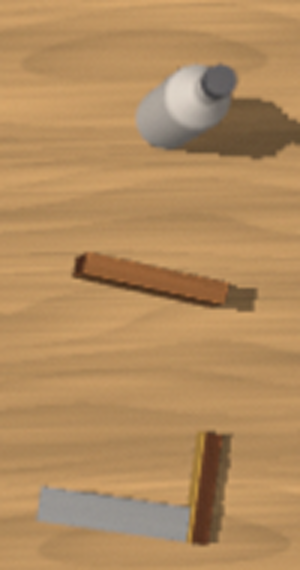

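```bash
cat >> h.py <<'E'
def rect(C,p,seed,zlo,zhi,z,name="top",bright=True,verbose=True,colmask=None):
    """top face: connected pixels with z in the band; cast contour pixels onto plane z"""
    x,y=seed
    m=((C[:,:,2]>zlo)&(C[:,:,2]<zhi)).astype(np.uint8)
    if colmask is not None: m&=colmask.astype(np.uint8)
    n,l=cv2.connectedComponents(m,connectivity=4)
    k=(l==l[y,x])
    ys,xs=np.nonzero(k)
    W=cast(name,np.c_[xs,ys],z)[:,:2]
    r=cv2.minAreaRect((W*1000).astype(np.float32))
    # moment-based
    c=W.mean(0); ev,V=np.linalg.eigh(np.cov(W.T)); a=V[:,1]; a=a*np.sign(a[1])
    s=np.sqrt(ev*12)
    return dict(n=len(xs),c=c.round(4),L=s[1].round(4),Wd=s[0].round(4),ang=round(float(np.arctan2(-a[0],a[1])),4),rc=np.round(r[0],1),rs=np.round(r[1],1),ra=r[2])
E
python3 - <<'E'
from h import *
p=np.load("top0_p.npy");d=np.load("top0_d.npy");C=cloud("top",d)
hsv=cv2.cvtColor(p,cv2.COLOR_RGB2HSV)
for s in [(313,151),(228,206),(440,193),(300,134),(360,165),(290,190),(330,216)]: print(s,hsv[s[1],s[0]],p[s[1],s[0]])
for n,s,z,dz in [("side",(313,151),.068,.010),("bench",(228,206),.05,.01),("thin",(440,193),.05,.01),("purple",(178,145),.05,.01),("fence",(300,134),.038,.008),("stop",(360,165),.038,.008),("base",(290,190),.018,.009),("handle",(330,216),.083,.01)]:
    print(n,rect(C,p,s,z-dz,z+dz,z))
E
```

```text
(313, 151) [ 12 157 141] [141  90  54]
(228, 206) [ 13 157 143] [143  93  55]
(440, 193) [ 13 161 146] [146  94  54]
(300, 134) [ 11 166  92] [92 53 32]
(360, 165) [ 11 160  91] [91 54 34]
(290, 190) [ 19 109 180] [180 152 103]
(330, 216) [ 13 161 138] [138  90  51]
side {'n': 641, 'c': array([0.6312, 0.0626]), 'L': np.float64(0.1399), 'Wd': np.float64(0.0376), 'ang': -0.0851, 'rc': array([631.2,  62.4]), 'rs': array([140.1,  37.7]), 'ra': 84.8416976928711}
bench {'n': 596, 'c': array([0.4785, 0.3194]), 'L': np.float64(0.1401), 'Wd': np.float64(0.0363), 'ang': -0.3397, 'rc': array([478.6, 319.5]), 'rs': array([139. ,  36.3]), 'ra': 70.75341033935547}
thin {'n': 395, 'c': array([ 0.5022, -0.3026]), 'L': np.float64(0.141), 'Wd': np.float64(0.0233), 'ang': -0.2468, 'rc': array([ 501.9, -302.8]), 'rs': array([140.7,  23.7]), 'ra': 75.87347412109375}
purple {'n': 570, 'c': array([0.663 , 0.4641]), 'L': np.float64(0.1427), 'Wd': np.float64(0.0357), 'ang': -0.4625, 'rc': array([663.4, 464.7]), 'rs': array([141.6,  36. ]), 'ra': 63.537662506103516}
fence {'n': 594, 'c': array([0.6848, 0.0462]), 'L': np.float64(0.2003), 'Wd': np.float64(0.026), 'ang': -0.0047, 'rc': array([684.3,  47.7]), 'rs': array([199.6,  26.5]), 'ra': 89.71905517578125}
stop {'n': 335, 'c': array([ 0.6087, -0.0704]), 'L': np.float64(0.116), 'Wd': np.float64(0.0247), 'ang': 1.5664, 'rc': array([608.3, -70. ]), 'rs': array([ 23.4, 114.8]), 'ra': 88.27099609375}
base {'n': 7122, 'c': array([0.5538, 0.0462]), 'L': np.float64(0.3134), 'Wd': np.float64(0.2866), 'ang': 0.0279, 'rc': array([568.3,  41.6]), 'rs': array([290.7, 290.6]), 'ra': 89.79593658447266}
handle {'n': 40, 'c': array([0.4426, 0.0246]), 'L': np.float64(0.0177), 'Wd': np.float64(0.017), 'ang': 0.9189, 'rc': array([442. ,  24.8]), 'rs': array([16.7, 16.7]), 'ra': 88.60254669189453}
```

```bash
cat >> h.py <<'E'
from scipy.spatial.transform import Rotation as Ro
def delta(x=None,y=None,z=None,yaw=None):
    """yaw = world yaw of tool y. prints turn first, then shift units in axes after the turn"""
    s=arm.state(); R=Ro.from_rotvec(s["eef_rot"]).as_matrix(); c=s["tool_pos"]
    cy=np.arctan2(R[1,1],R[0,1]); print("t%.2f tcp"%s["clock"],c.round(4),"yaw %.4f tilt %.4f"%(cy,np.arccos(-R[2,2])),"F",s["ft_force"].round(1),"T",s["torque"].round(2),"w %.4f"%s["gripper_width"])
    if x is None:x=c[0]
    if y is None:y=c[1]
    if z is None:z=c[2]
    if yaw is None:yaw=cy
    t=-(yaw-cy); R2=R@Ro.from_rotvec([0,0,t]).as_matrix()
    print(" turn units %.3f"%(np.degrees(t)/5)," shift units",(R2.T@(np.array([x,y,z])-c)/.03).round(3))
OJ=np.array([.5683,.0418]); YJ=-.0045
def j2w(x,y): 
    c,s=np.cos(YJ),np.sin(YJ); return OJ+np.array([c*x-s*y,s*x+c*y])
def w2j(x,y):
    c,s=np.cos(YJ),np.sin(YJ); a,b=np.array([x,y])-OJ; return np.array([c*a+s*b,-s*a+c*b])
E
python3 - <<'E'
from h import *
delta(.631,.0626,.15,-.085)
print(j2w(.087,-.03),j2w(.058,-.03),j2w(.029,-.03))
p=np.load("top0_p.npy");d=np.load("top0_d.npy");C=cloud("top",d)
m=(C[:,:,2]>.03)&(C[:,:,2]<.045); m[:170]=0;m[206:]=0;m[:,:300]=0;m[:,350:]=0
ys,xs=np.nonzero(m); W=cast("top",np.c_[xs,ys],.038)[:,:2]*1000
print("disc",len(xs),cv2.minEnclosingCircle(W.astype(np.float32)))
print("bolt",C[180:192,326:340,2].max(), cast("top",[(333,185.5)],.045))
ys,xs=np.nonzero((C[:,:,2]>.042)&(C[:,:,2]<.07)); k=(ys>175)&(ys<200)&(xs>320)&(xs<345); print(len(xs[k]),C[ys[k],xs[k]].mean(0))
E
```

```text
t0.10 tcp [ 0.2029 -0.5907  0.2496] yaw -1.2400 tilt 0.0014 F [ 0.3 -0.2  1.2] T [ 0.04  0.02 -0.01] w 0.0853
 turn units -13.235  shift units [22.904 12.373  3.344]
[0.65516412 0.01140881] [0.62616441 0.0115393 ] [0.59716471 0.0116698 ]
disc 597 ((516.5368041992188, 19.84317970275879), 43.44926834106445)
bolt 0.05721983473152781 [[0.53039583 0.00795358 0.045     ]]
56 [0.52556574 0.01494325 0.04540869]
```

carry_out(increments=[85, 0, 0, 0, -1, 85, 0, 0, 0, -1, 85, 0, 0, 0, -1, 85, 0, 0, 0, -1, 85, 0, 0, 0, -1, 85, 0, 0, 0, -1, 85, 0, 0, 0, -1, 85, 0, 0, 0, -1], force=40)

```text
clock: 0.77
tool_pos: [0.2029, -0.5908, 0.2498]
eef_rot: [-2.731, -1.551, -0.0]
ft_force: [-0.3, 0.4, 0.7]
gripper_width: 0.085
```

carry_out(increments=[85, 0, 0, 0, -0.65, 85, 0, 0, 0, -0.65, 85, 0, 0, 0, -0.65, 85, 0, 0, 0, -0.65, 85, 0, 0, 0, -0.65, 85, 0, 0, 0, -0.65, 85, 0, 0, 0, -0.65, 85, 0, 0, 0, -0.65])

```text
clock: 1.43
tool_pos: [0.2029, -0.5908, 0.2498]
eef_rot: [-2.313, -2.124, -0.001]
ft_force: [0.0, -0.5, 1.2]
gripper_width: 0.0853
```

carry_out(increments=[85, 0.95, 0.5, 0, 0, 85, 0.95, 0.5, 0, 0, 85, 0.95, 0.5, 0, 0, 85, 0.95, 0.5, 0, 0, 85, 0.95, 0.5, 0, 0, 85, 0.95, 0.5, 0, 0, 85, 0.95, 0.5, 0, 0, 85, 0.95, 0.5, 0, 0])

```text
clock: 2.1
tool_pos: [0.343, -0.373, 0.2501]
eef_rot: [-2.317, -2.121, -0.0]
ft_force: [-0.3, -0.2, -0.5]
gripper_width: 0.0852
```

carry_out(increments=[85, 0.95, 0.5, 0, 0, 85, 0.95, 0.5, 0, 0, 85, 0.95, 0.5, 0, 0, 85, 0.95, 0.5, 0, 0, 85, 0.95, 0.5, 0, 0, 85, 0.95, 0.5, 0, 0, 85, 0.95, 0.5, 0, 0, 85, 0.95, 0.5, 0, 0])

```text
clock: 2.77
tool_pos: [0.4826, -0.1564, 0.2501]
eef_rot: [-2.317, -2.121, 0.0]
ft_force: [0.5, -0.5, -0.4]
gripper_width: 0.0851
```

```bash
python3 -c "
from h import *
delta(.631,.0626,.1,-.085)"
```

```text
t2.77 tcp [ 0.4826 -0.1564  0.2501] yaw -0.0881 tilt 0.0005 F [ 0.5 -0.5 -0.4] T [-0.01  0.    0.01] w 0.0851
 turn units -0.035  shift units [7.693 4.311 5.003]
```

carry_out(increments=[85, 0.95, 0.55, 0.5, 0, 85, 0.95, 0.55, 0.5, 0, 85, 0.95, 0.55, 0.5, 0, 85, 0.95, 0.55, 0.5, 0, 85, 0.95, 0.55, 0.5, 0, 85, 0.95, 0.5, 0.5, 0, 85, 0.95, 0.5, 0.5, 0, 85, 0.95, 0.5, 0.5, -0.03])

```text
clock: 3.43
tool_pos: [0.6296, 0.0594, 0.1291]
eef_rot: [-2.314, -2.124, 0.001]
ft_force: [0.5, -0.8, 0.3]
gripper_width: 0.0851
```

```bash
python3 -c "
from h import *
delta(.631,.0626,.062,-.085)"
```

```text
t3.43 tcp [0.6296 0.0594 0.1291] yaw -0.0854 tilt 0.0008 F [ 0.5 -0.8  0.3] T [-0.06 -0.07  0.01] w 0.0851
 turn units -0.004  shift units [0.109 0.038 2.236]
```

carry_out(increments=[85, 0, 0, 0.5, 0, 85, 0, 0, 0.5, 0, 85, 0, 0, 0.5, 0, 85, 0, 0, 0.4, 0, 85, 0, 0, 0.3, 0, 30, 0, 0, 0, 0, 30, 0, 0, 0, 0, 30, 0, 0, 0, 0])

```text
clock: 4.1
tool_pos: [0.6298, 0.0578, 0.065]
eef_rot: [2.314, 2.124, 0.001]
ft_force: [-0.2, -0.5, 0.3]
gripper_width: 0.0511
```

carry_out(increments=[30, 0, 0, 0, 0, 30, 0, 0, 0, 0, 30, 0, 0, 0, 0, 30, 0, 0, 0, 0, 30, 0, 0, 0, 0, 30, 0, 0, 0, 0, 30, 0, 0, 0, 0, 30, 0, 0, 0, 0])

```text
clock: 4.77
tool_pos: [0.6303, 0.0579, 0.0656]
eef_rot: [2.313, 2.123, 0.003]
ft_force: [0.8, -1.3, 6.0]
gripper_width: 0.0352
```

```bash
python3 -c "
from h import *
delta(*j2w(.087,-.030),.064,YJ)"
```

```text
t4.77 tcp [0.6303 0.0579 0.0656] yaw -0.0855 tilt 0.0024 F [ 0.8 -1.3  6. ] T [-0.1   0.02  0.01] w 0.0352
 turn units -0.928  shift units [-1.545  0.836  0.055]
```

carry_out(increments=[30, 0, 0, -0.06, 0, 30, 0, 0, 0, -0.5, 30, 0, 0, 0, -0.43, 30, -0.5, 0.1, 0, 0, 30, -0.5, 0.2, 0, 0, 30, -0.5, 0.2, 0, 0, 30, 0, 0.1, 0, 0, 30, 0, 0, 0, 0])

```text
clock: 5.43
tool_pos: [0.6482, 0.0109, 0.0662]
eef_rot: [2.229, 2.213, 0.001]
ft_force: [-0.2, 0.4, -1.5]
gripper_width: 0.0354
```

Run:
```python
from h import *
delta(*(j2w(.087,-.030)-[0,.0047]),.064,YJ)
p,d=imaging.get_image("top");C=cloud("top",d)
r=rect(C,p,(320,145),.058,.08,.068);print(r,w2j(*r['c']))
r=rect(C,p,(300,134),.030,.046,.038);print(r)
cv2.imwrite("pics/c3.png",cv2.resize(p[115:235,250:390,::-1],None,fx=4,fy=4,interpolation=cv2.INTER_CUBIC))
```

```text
t5.43 tcp [0.6482 0.0109 0.0662] yaw -0.0073 tilt 0.0010 F [-0.2  0.4 -1.5] T [ 0.02 -0.02  0.02] w 0.0354
 turn units -0.032  shift units [-0.14   0.231  0.073]
{'n': 255797, 'c': array([0.4953, 0.052 ]), 'L': np.float64(1.8638), 'Wd': np.float64(1.1588), 'ang': -0.0262, 'rc': array([499.2,  69. ]), 'rs': array([1972.9, 1216.4]), 'ra': 88.01519012451172} [-0.07304516  0.0098714 ]
{'n': 149, 'c': array([0.6853, 0.1207]), 'L': np.float64(0.05), 'Wd': np.float64(0.0262), 'ang': 0.0237, 'rc': array([685.2, 121.9]), 'rs': array([26.1, 50.1]), 'ra': 2.4825611114501953}
```

View pics/c3.png

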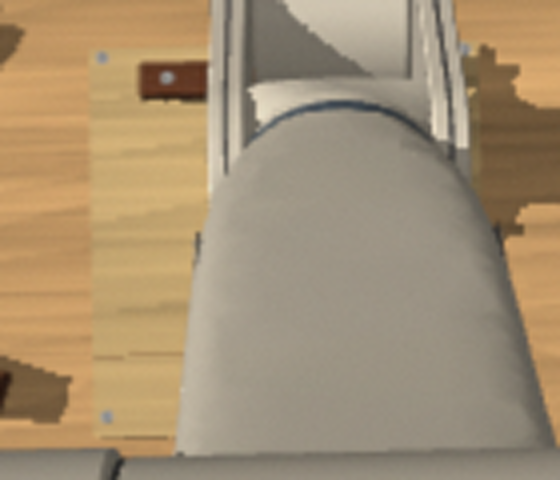

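The arm hides the jig from the top camera, so I'll go by feel. The piece is held, so I press lightly to the fence and then to the stop.

carry_out(increments=[30, 0, 0.05, 0.02, 0, 30, 0, 0.05, 0, 0, 30, 0, 0.05, 0, 0, 30, 0, 0.05, 0, 0, 30, 0, 0.05, 0, 0, 30, 0, 0.05, 0, 0, 30, 0, 0, 0, 0, 30, 0, 0, 0, 0])

```text
clock: 6.15
tool_pos: [0.6565, 0.0131, 0.0656]
eef_rot: [2.226, 2.216, 0.001]
ft_force: [-0.4, 1.1, 2.5]
gripper_width: 0.0351
```

carry_out(increments=[30, 0, 0.03, 0, 0, 30, 0, 0.03, 0, 0, 30, 0, 0.03, 0, 0, 30, 0, 0.03, 0, 0, 30, 0, 0, 0, 0, 30, 0, 0, 0, 0, 30, 0, 0, 0, 0, 30, 0, 0, 0, 0])

```text
clock: 6.82
tool_pos: [0.6569, 0.0131, 0.0657]
eef_rot: [-2.223, -2.213, 0.006]
ft_force: [-11.4, 1.7, 13.2]
gripper_width: 0.035
```

Run:
```python
from h import *
delta()
p,d=imaging.get_image("scene");C=cloud("scene",d)
cv2.imwrite("pics/s3.png",cv2.resize(p[150:300,240:440,::-1],None,fx=4,fy=4,interpolation=cv2.INTER_CUBIC))
```

```text
t6.82 tcp [0.6569 0.0131 0.0657] yaw -0.0044 tilt 0.0060 F [-11.4   1.7  13.2] T [ 0.27  1.9  -0.04] w 0.0350
 turn units -0.000  shift units [0. 0. 0.]
```

View pics/s3.png

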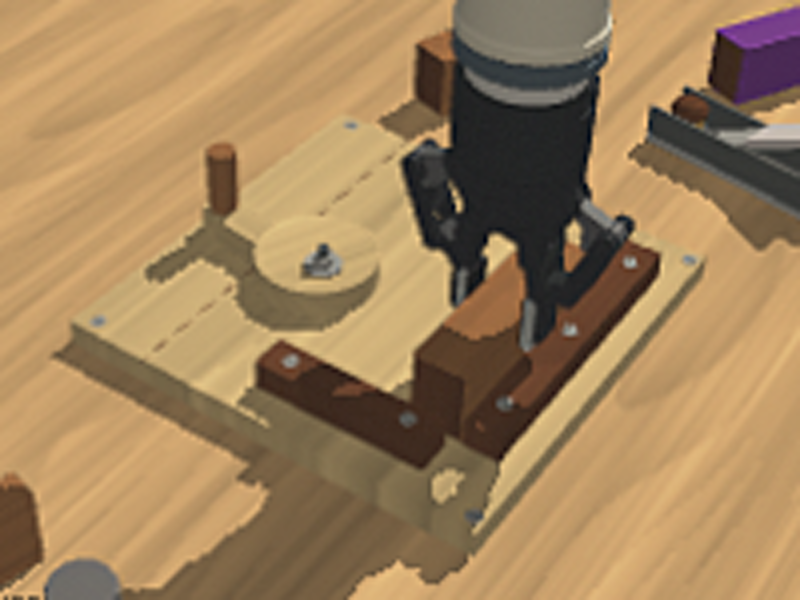

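carry_out(increments=[30, 0, -0.05, -0.01, 0, 30, -0.04, 0, 0, 0, 30, -0.04, 0, 0, 0, 30, -0.04, 0, 0, 0, 30, -0.04, 0, 0, 0, 30, -0.04, 0, 0, 0, 30, -0.04, 0, 0, 0, 30, 0, 0, 0, 0])

```text
clock: 7.53
tool_pos: [0.6568, 0.0067, 0.0657]
eef_rot: [-2.224, -2.214, 0.002]
ft_force: [-6.6, 6.3, 6.6]
gripper_width: 0.0356
```

carry_out(increments=[30, -0.03, 0, 0, 0, 30, -0.03, 0, 0, 0, 30, -0.02, 0, 0, 0, 30, 0, 0, 0, 0, 30, 0, 0, 0, 0, 30, 0, 0, 0, 0, 30, 0, 0, 0, 0, 30, 0, 0, 0, 0])

```text
clock: 8.2
tool_pos: [0.6567, 0.0063, 0.0657]
eef_rot: [-2.223, -2.213, -0.001]
ft_force: [-5.6, 16.2, 6.2]
gripper_width: 0.035
```

carry_out(increments=[30, 0.04, 0, 0, 0, 36, 0, 0, 0, 0, 50, 0, 0, 0, 0, 60, 0, 0, 0, 0, 60, 0, 0, 0, 0, 60, 0, 0, 0, 0, 60, 0, 0, 0, 0, 60, 0, 0, -0.5, 0])

```text
clock: 8.87
tool_pos: [0.6563, 0.0042, 0.0786]
eef_rot: [-2.224, -2.214, 0.005]
ft_force: [-1.4, -0.4, -0.4]
gripper_width: 0.0601
```

carry_out(increments=[60, 0, 0, -0.7, 0, 60, 0, 0, -0.7, 0, 60, -0.5, -0.7, -0.7, 0, 60, -1, -0.8, 0, 0, 60, -1, -0.8, 0, 0, 60, -1, -0.8, 0, 0, 60, -1, -0.8, 0, 0, 60, -1, -0.8, 0, 0])

```text
clock: 9.53
tool_pos: [0.5156, -0.1612, 0.1452]
eef_rot: [2.225, 2.216, 0.001]
ft_force: [0.7, -0.2, 0.4]
gripper_width: 0.06
```

Run:
```python
from h import *
delta(.502,-.3026,.055,-.2468)
p,d=imaging.get_image("top");C=cloud("top",d)
r=rect(C,p,(330,144),.058,.08,.068);print(r,w2j(*r['c']))
for n,s,z,dz in [("fence",(300,134),.038,.008),("stop",(360,165),.038,.008),("thin",(440,193),.05,.01)]: print(n,rect(C,p,s,z-dz,z+dz,z))
cv2.imwrite("pics/c4.png",cv2.resize(p[115:235,250:450,::-1],None,fx=4,fy=4,interpolation=cv2.INTER_CUBIC))
```

```text
t9.53 tcp [ 0.5156 -0.1612  0.1452] yaw -0.0038 tilt 0.0017 F [ 0.7 -0.2  0.4] T [ 0.   -0.02 -0.02] w 0.0600
 turn units 2.784  shift units [-4.68   0.708  3.008]
{'n': 642, 'c': array([0.654 , 0.0106]), 'L': np.float64(0.1395), 'Wd': np.float64(0.0381), 'ang': 0.0037, 'rc': array([654.3,  10.9]), 'rs': array([137. ,  37.5]), 'ra': 88.4719467163086} [ 0.08583953 -0.03081404]
fence {'n': 469, 'c': array([0.6872, 0.0551]), 'L': np.float64(0.2031), 'Wd': np.float64(0.0218), 'ang': 0.0243, 'rc': array([685.1,  47.7]), 'rs': array([199.6,  24.9]), 'ra': 89.71905517578125}
stop {'n': 355, 'c': array([ 0.6096, -0.0671]), 'L': np.float64(0.1133), 'Wd': np.float64(0.0513), 'ang': -1.4762, 'rc': array([609.2, -35.1]), 'rs': array([ 93.5, 114.7]), 'ra': 88.51885223388672}
thin {'n': 254108, 'c': array([0.4956, 0.0507]), 'L': np.float64(1.8974), 'Wd': np.float64(1.1808), 'ang': -0.0254, 'rc': array([500.4,  69.6]), 'rs': array([2004. , 1235.5]), 'ra': 88.01519012451172}
```

View pics/c4.png

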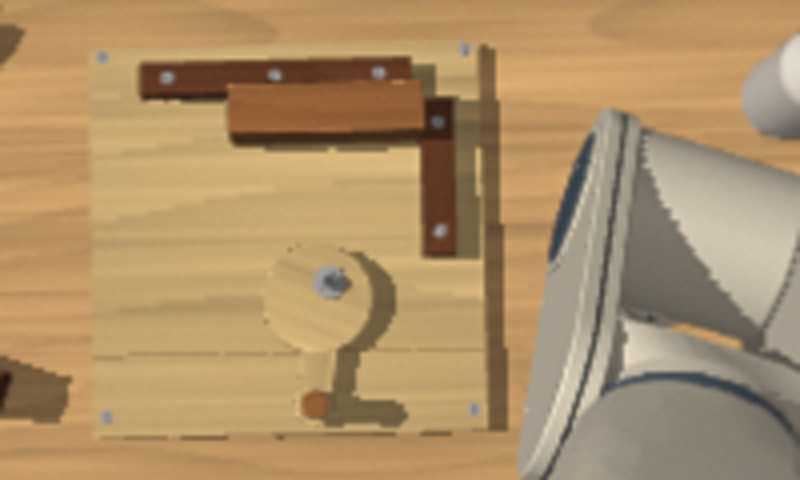

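```bash
python3 -c "
from h import *
delta(.5169,-.2493,.10,-.2468)"
```

```text
t9.58 tcp [ 0.5111 -0.1649  0.1446] yaw -0.0059 tilt 0.0029 F [-3.2 -2.9  0.2] T [-0.14  0.18  0.  ] w 0.0597
 turn units 2.760  shift units [-2.678  0.879  1.49 ]
```

carry_out(increments=[60, 0, 0, 0, 0.92, 60, 0, 0, 0, 0.92, 60, 0, 0, 0, 0.92, 60, -0.68, 0.22, 0.37, 0, 60, -0.67, 0.22, 0.37, 0, 60, -0.67, 0.22, 0.37, 0, 60, -0.67, 0.22, 0.37, 0, 60, 0, 0, 0, 0])

```text
clock: 10.25
tool_pos: [0.5226, -0.2477, 0.0989]
eef_rot: [2.478, 1.93, -0.0]
ft_force: [-0.3, -0.1, -0.7]
gripper_width: 0.06
```

```bash
python3 -c "
from h import *
delta(.5169,-.2493,.03,-.2468)"
```

```text
t10.25 tcp [ 0.5226 -0.2477  0.0989] yaw -0.2474 tilt 0.0009 F [-0.3 -0.1 -0.7] T [-0.02 -0.01 -0.01] w 0.0600
 turn units -0.007  shift units [-0.098 -0.172  2.298]
```

carry_out(increments=[60, -0.1, -0.17, 0.5, 0, 60, 0, 0, 0.5, 0, 60, 0, 0, 0.5, 0, 60, 0, 0, 0.5, 0, 60, 0, 0, 0.3, 0, 60, 0, 0, 0, 0, 15, 0, 0, 0, 0, 15, 0, 0, 0, 0], force=60)

```text
clock: 10.92
tool_pos: [0.5174, -0.2465, 0.0314]
eef_rot: [2.475, 1.933, 0.001]
ft_force: [0.9, -0.1, -0.0]
gripper_width: 0.037
```

carry_out(increments=[15, 0, 0, 0, 0, 15, 0, 0, 0, 0, 15, 0, 0, 0, 0, 15, 0, 0, 0, 0, 15, 0, 0, 0, 0, 15, 0, 0, 0, 0, 15, 0, 0, -0.1, 0, 15, 0, 0, -0.5, 0])

```text
clock: 11.58
tool_pos: [0.5153, -0.2456, 0.0471]
eef_rot: [-2.474, -1.931, 0.002]
ft_force: [-0.6, 0.4, -2.4]
gripper_width: 0.0218
```

Run:
```python
from h import *
OJ[0]+=.0015
delta(*j2w(.057,.060),.13,YJ)
p,d=imaging.get_image("scene")
cv2.imwrite("pics/s5.png",cv2.resize(p[150:400,100:420,::-1],None,fx=2.4,fy=2.4,interpolation=cv2.INTER_CUBIC))
```

```text
t11.58 tcp [ 0.5153 -0.2456  0.0471] yaw -0.2453 tilt 0.0037 F [-0.6  0.4 -2.4] T [ 0.02 -0.04  0.06] w 0.0218
 turn units -2.759  shift units [11.594  3.663 -2.754]
```

View pics/s5.png

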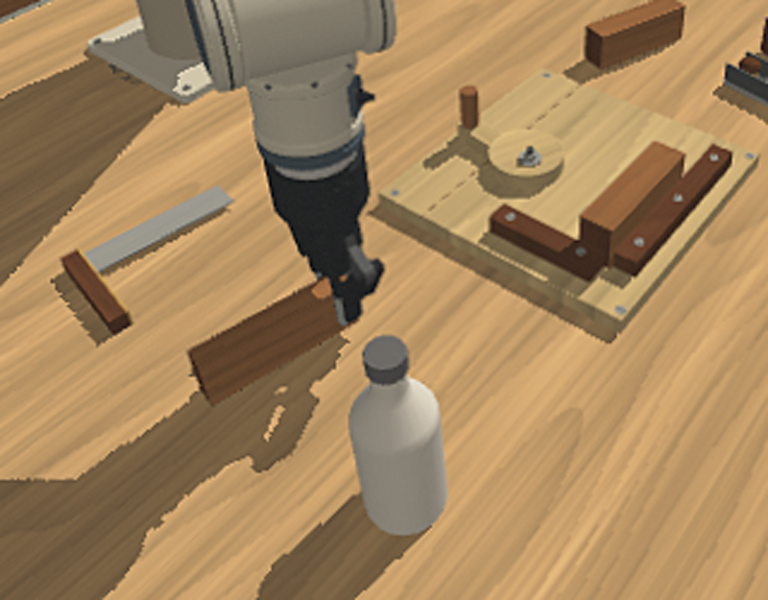

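carry_out(increments=[15, 0, 0, -0.9, -0.92, 15, 0, 0, -0.9, -0.92, 15, 0, 0, -0.9, -0.92, 15, 0.8, 0.25, 0, 0, 15, 0.9, 0.3, 0, 0, 15, 0.9, 0.3, 0, 0, 15, 0.9, 0.3, 0, 0, 15, 0.9, 0.3, 0, 0])

```text
clock: 12.3
tool_pos: [0.561, -0.1134, 0.1295]
eef_rot: [2.227, 2.216, 0.0]
ft_force: [1.1, 0.9, -0.9]
gripper_width: 0.0214
```

carry_out(increments=[15, 0.9, 0.3, 0, 0, 15, 0.9, 0.3, 0, 0, 15, 0.9, 0.3, 0, 0, 15, 0.9, 0.3, 0, 0, 15, 0.9, 0.3, 0, 0, 15, 0.9, 0.3, 0, 0, 15, 0.9, 0.2, 0, 0, 15, 0.5, 0, 0, 0])

```text
clock: 12.97
tool_pos: [0.6228, 0.0919, 0.1295]
eef_rot: [2.224, 2.218, 0.002]
ft_force: [0.2, -0.0, -1.5]
gripper_width: 0.0216
```

Run:
```python
from h import *
OJ[0]+=.0015
delta(*j2w(.056,.058),.056,YJ)
```

```text
t12.97 tcp [0.6228 0.0919 0.1295] yaw -0.0030 tilt 0.0017 F [ 0.2 -0.  -1.5] T [ 0.08 -0.02 -0.01] w 0.0216
 turn units 0.018  shift units [0.254 0.104 2.451]
```

carry_out(increments=[15, 0.26, 0.08, 0, 0, 15, 0, 0, 0, 0, 15, 0, 0, 0.5, 0, 15, 0, 0, 0.5, 0, 15, 0, 0, 0.5, 0, 15, 0, 0, 0.5, 0, 15, 0, 0, 0.3, 0, 15, 0, 0, 0, 0])

```text
clock: 13.63
tool_pos: [0.6224, 0.0954, 0.0583]
eef_rot: [-2.226, -2.214, 0.005]
ft_force: [-0.2, -0.1, -1.2]
gripper_width: 0.0214
```

Run:
```python
from h import *
OJ[0]+=.0015
delta(*j2w(.056,.058),.049,YJ)
p,d=imaging.get_image("scene")
cv2.imwrite("pics/s6.png",cv2.resize(p[150:300,240:440,::-1],None,fx=4,fy=4,interpolation=cv2.INTER_CUBIC))
```

```text
t13.63 tcp [0.6224 0.0954 0.0583] yaw -0.0056 tilt 0.0041 F [-0.2 -0.1 -1.2] T [0.11 0.   0.03] w 0.0214
 turn units -0.012  shift units [0.138 0.121 0.311]
```

View pics/s6.png

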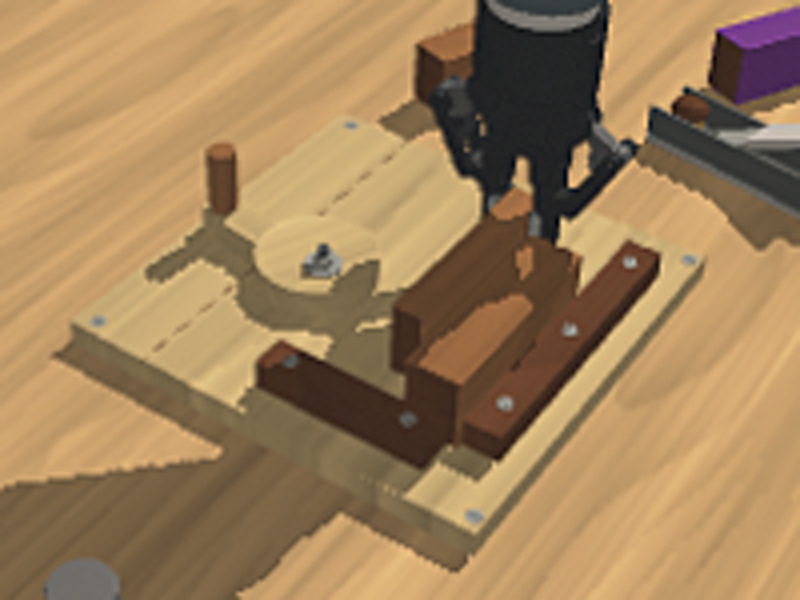

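carry_out(increments=[15, 0.14, 0.08, 0, 0, 15, 0, 0, 0.1, 0, 15, 0, 0, 0.1, 0, 15, 0, 0, 0.08, 0, 15, 0, 0, 0, 0, 15, 0, 0, 0, 0, 15, 0, 0, 0, 0, 15, 0, 0, 0, 0])

```text
clock: 14.35
tool_pos: [0.6268, 0.1012, 0.0522]
eef_rot: [2.226, 2.217, 0.001]
ft_force: [0.4, 0.3, -1.9]
gripper_width: 0.0212
```

carry_out(increments=[15, 0, 0, 0.05, 0, 15, 0, 0, 0.05, 0, 15, 0, 0, 0.05, 0, 15, 0, 0, 0, 0, 15, 0, 0, 0, 0, 15, 0, 0, 0, 0, 15, 0, 0, 0, 0, 15, 0, 0, 0, 0])

```text
clock: 15.02
tool_pos: [0.6268, 0.1012, 0.0496]
eef_rot: [2.226, 2.216, 0.001]
ft_force: [-6.3, -0.3, 17.4]
gripper_width: 0.0217
```

carry_out(increments=[15, 0, 0, -0.04, 0, 30, 0, 0, 0, 0, 38, 0, 0, 0, 0, 38, 0, 0, 0, 0, 38, 0, 0, 0, 0, 38, 0, 0, -0.7, 0, 38, 0, 0, -0.7, 0, 38, 0, 0, -0.7, 0])

```text
clock: 15.68
tool_pos: [0.6261, 0.1011, 0.1117]
eef_rot: [-2.226, -2.216, 0.002]
ft_force: [0.2, 0.2, -0.0]
gripper_width: 0.0378
```

carry_out(increments=[0, 0.7, 0, 0, 0, 0, 0.6, 0, 0, 0, 0, 0, 0, 0, 0, 0, 0, 0, 0.5, 0, 0, 0, 0, 0.5, 0, 0, 0, 0, 0.5, 0, 0, 0, 0, 0.4, 0, 0, 0, 0, 0, 0])

```text
clock: 16.35
tool_pos: [0.6247, 0.1394, 0.0515]
eef_rot: [-2.224, -2.214, 0.007]
ft_force: [-0.2, 0.3, -0.3]
gripper_width: 0.0003
```

Run:
```python
from h import *
OJ[0]+=.0015
delta(*j2w(.060,.040+.011),None,YJ)
p,d=imaging.get_image("scene")
cv2.imwrite("pics/s7.png",cv2.resize(p[150:300,240:440,::-1],None,fx=4,fy=4,interpolation=cv2.INTER_CUBIC))
```

```text
t16.35 tcp [0.6247 0.1394 0.0515] yaw -0.0045 tilt 0.0052 F [-0.2  0.3 -0.3] T [-0.01  0.03  0.  ] w 0.0003
 turn units -0.000  shift units [-1.562e+00  1.840e-01  1.000e-03]
```

View pics/s7.png

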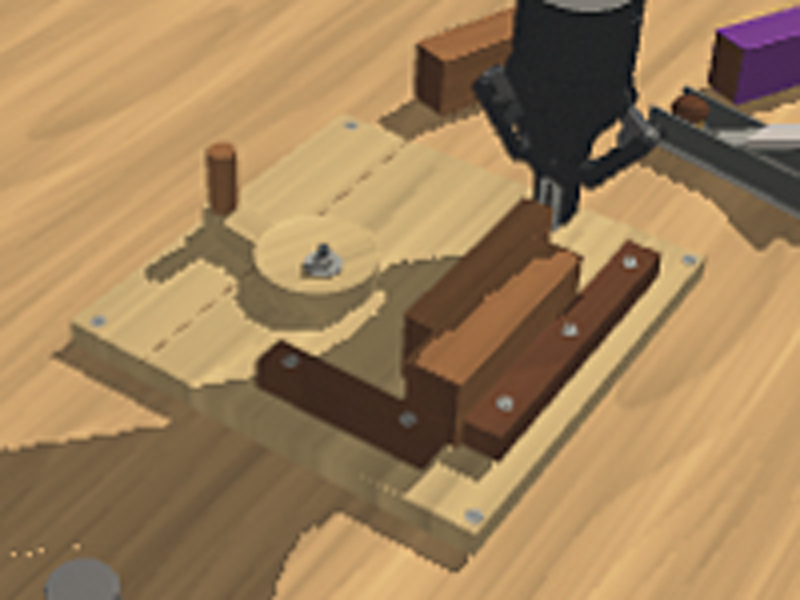

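carry_out(increments=[0, 0, 0.1, 0, 0, 0, -0.2, 0, 0, 0, 0, -0.2, 0, 0, 0, 0, -0.2, 0, 0, 0, 0, -0.2, 0, 0, 0, 0, -0.2, 0, 0, 0, 0, -0.2, 0, 0, 0, 0, -0.1, 0, 0, 0])

```text
clock: 17.07
tool_pos: [0.6296, 0.1002, 0.0549]
eef_rot: [2.227, 2.216, 0.0]
ft_force: [0.5, 1.1, 0.2]
gripper_width: -0.0003
```

carry_out(increments=[0, -0.05, 0, 0, 0, 0, -0.05, 0, 0, 0, 0, -0.05, 0, 0, 0, 0, -0.03, 0, 0, 0, 0, -0.03, 0, 0, 0, 0, 0, 0, 0, 0, 0, 0, 0, 0, 0, 0, 0, 0, 0, 0])

```text
clock: 17.73
tool_pos: [0.6294, 0.0948, 0.0546]
eef_rot: [-2.226, -2.217, 0.0]
ft_force: [-0.8, 0.3, -0.0]
gripper_width: 0.0002
```

carry_out(increments=[0, -0.04, 0, 0, 0, 0, -0.04, 0, 0, 0, 0, -0.04, 0, 0, 0, 0, -0.03, 0, 0, 0, 0, 0, 0, 0, 0, 0, 0, 0, 0, 0, 0, 0, 0, 0, 0, 0, 0, 0, 0, 0])

```text
clock: 18.4
tool_pos: [0.6295, 0.0903, 0.0547]
eef_rot: [2.226, 2.217, -0.0]
ft_force: [-0.7, 0.6, -0.3]
gripper_width: 0.0004
```

carry_out(increments=[0, -0.04, 0, 0, 0, 0, -0.04, 0, 0, 0, 0, -0.03, 0, 0, 0, 0, 0, 0, 0, 0, 0, 0, 0, 0, 0, 0, 0, 0, 0, 0, 0, 0, 0, 0, 0, 0, 0, 0, 0, 0])

```text
clock: 19.07
tool_pos: [0.6301, 0.0899, 0.0553]
eef_rot: [-2.226, -2.215, -0.006]
ft_force: [0.5, 14.3, 2.1]
gripper_width: -0.0004
```

Run:
```python
from h import *
delta()
p,d=imaging.get_image("scene")
cv2.imwrite("pics/s8.png",cv2.resize(p[150:300,240:440,::-1],None,fx=4,fy=4,interpolation=cv2.INTER_CUBIC))
```

```text
t19.07 tcp [0.6301 0.0899 0.0553] yaw -0.0046 tilt 0.0037 F [ 0.5 14.3  2.1] T [2.26 0.04 0.02] w -0.0004
 turn units -0.000  shift units [0. 0. 0.]
```

View pics/s8.png

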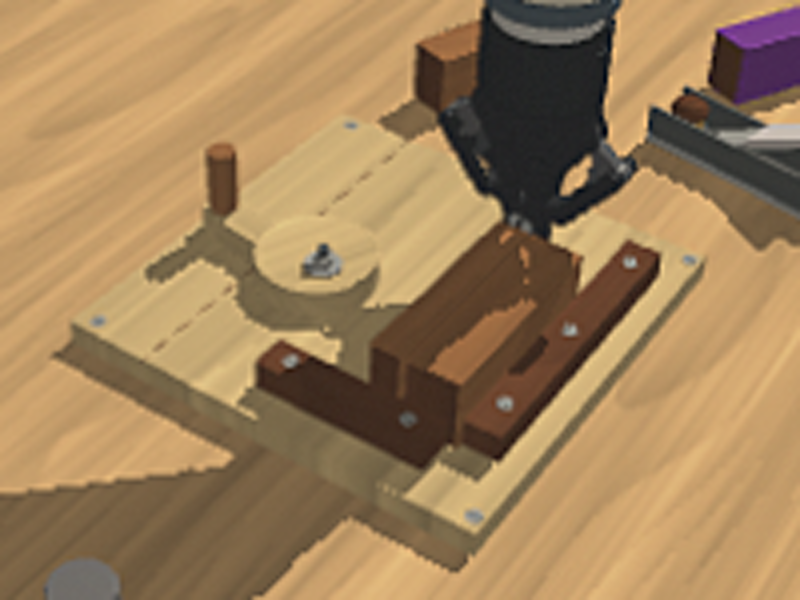

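carry_out(increments=[0, 0.2, 0, 0, 0, 0, 0, 0, -0.7, 0, 0, 0, 0, -0.8, 0, 0, -0.8, -0.35, 0, 0, 0, -0.8, -0.35, 0, 0, 0, -0.8, -0.35, 0, 0, 0, -0.8, -0.3, 0, 0, 0, 0, 0, 0, 0])

```text
clock: 19.78
tool_pos: [0.5865, -0.006, 0.0995]
eef_rot: [-2.228, -2.213, 0.004]
ft_force: [0.3, -0.1, 0.2]
gripper_width: 0.0
```

Run:
```python
from h import *
OJ[0]+=.0015
delta(*j2w(.020,-.040),.055,YJ)
```

```text
t19.78 tcp [ 0.5865 -0.006   0.0995] yaw -0.0068 tilt 0.0025 F [ 0.3 -0.1  0.2] T [ 0.01 -0.04 -0.04] w 0.0000
 turn units -0.026  shift units [0.26  0.106 1.484]
```

carry_out(increments=[0, 0.1, 0.1, 0, 0, 0, 0, 0, 0.5, 0, 0, 0, 0, 0.5, 0, 0, 0, 0, 0.4, 0, 0, 0, 0.05, 0, 0, 0, 0, 0.1, 0, 0, 0, 0, 0.1, 0, 0, 0, 0, 0, 0, 0])

```text
clock: 20.45
tool_pos: [0.6008, 0.0005, 0.0586]
eef_rot: [2.225, 2.216, 0.003]
ft_force: [0.5, 0.2, 1.2]
gripper_width: 0.0
```

carry_out(increments=[0, 0, 0.1, 0, 0, 0, 0, 0.1, 0, 0, 0, 0, 0.08, 0, 0, 0, 0, 0.06, 0, 0, 0, 0, 0.05, 0, 0, 0, 0, 0, 0, 0, 0, 0, 0, 0, 0, 0, 0, 0, 0, 0])

```text
clock: 21.12
tool_pos: [0.603, 0.0003, 0.0574]
eef_rot: [-2.218, -2.208, 0.018]
ft_force: [-25.6, 1.3, 19.5]
gripper_width: -0.0001
```

carry_out(increments=[0, 0, -0.2, 0, 0, 0, 0, -0.2, 0, 0, 0, 0, 0, -0.7, 0, 0, 0, 0, -0.8, 0, 0, 0.8, -0.3, -0.5, 0, 60, 1, -0.3, 0, 0, 60, 1, -0.3, 0, 0, 60, 1, -0.3, 0, 0])

```text
clock: 21.78
tool_pos: [0.5638, 0.1153, 0.1188]
eef_rot: [2.226, 2.214, 0.003]
ft_force: [-0.5, -0.2, -0.8]
gripper_width: 0.0353
```

carry_out(increments=[60, 1, -0.3, 0, 0, 60, 1, -0.3, 0, 0, 60, 1, -0.3, 0, 0, 60, 1, 0, 0, 0.98, 60, 0.3, 0, 0, 0.98, 60, 0, 0, 0, 0.98, 60, 0, 0, 0, 0.9, 60, 0, 0, 0, 0])

```text
clock: 22.45
tool_pos: [0.538, 0.2441, 0.1181]
eef_rot: [2.566, 1.812, 0.002]
ft_force: [-0.7, 0.7, -0.1]
gripper_width: 0.06
```

Run:
```python
from h import *
delta(.4785,.3195,.10,-.3397)
p,d=imaging.get_image("top");C=cloud("top",d)
r=rect(C,p,(330,146),.058,.08,.068);print(r,w2j(*r['c']))
cv2.imwrite("pics/c9.png",cv2.resize(p[115:235,190:390,::-1],None,fx=4,fy=4,interpolation=cv2.INTER_CUBIC))
```

```text
t22.45 tcp [0.538  0.2441 0.1181] yaw -0.3414 tilt 0.0014 F [-0.7  0.7 -0.1] T [ 0.03 -0.    0.03] w 0.0600
 turn units -0.019  shift units [ 1.708 -2.71   0.603]
{'n': 1014, 'c': array([0.6432, 0.0109]), 'L': np.float64(0.1402), 'Wd': np.float64(0.0598), 'ang': 0.0064, 'rc': array([643.3,  11. ]), 'rs': array([ 59.6, 138.4]), 'ra': 0.14594672620296478} [ 0.07503829 -0.03056264]
```

View pics/c9.png

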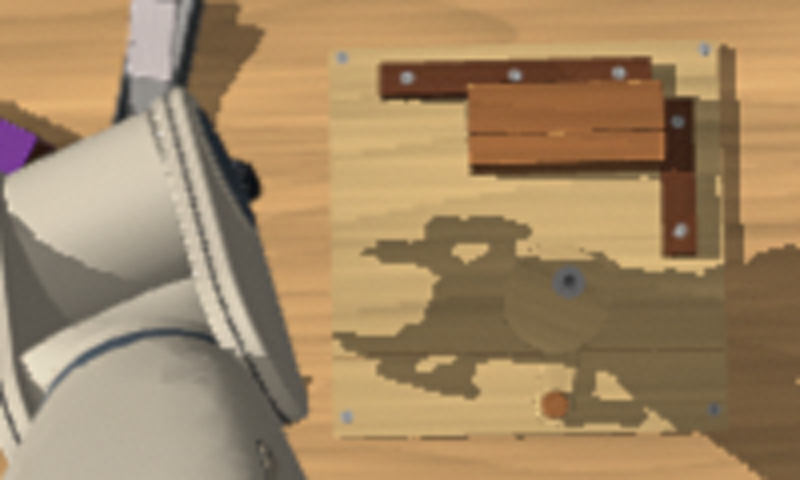

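Run:
```python
from h import *
delta(.4987,.3723,.08,-.3397)
```

```text
t22.50 tcp [0.538  0.2437 0.1181] yaw -0.3377 tilt 0.0011 F [0.1 0.4 0.3] T [-0.02  0.01  0.  ] w 0.0597
 turn units 0.023  shift units [ 3.603 -2.665  1.269]
```

carry_out(increments=[70, 0.6, -0.45, 0, 0.02, 70, 0.6, -0.45, 0, 0, 70, 0.6, -0.45, 0, 0, 70, 0.6, -0.45, 0, 0, 70, 0.6, -0.45, 0, 0, 70, 0.6, -0.42, 0.3, 0, 70, 0, 0, 0.5, 0, 70, 0, 0, 0.3, 0])

```text
clock: 23.17
tool_pos: [0.4979, 0.3729, 0.0841]
eef_rot: [-2.563, -1.817, -0.001]
ft_force: [-0.5, -0.4, 0.2]
gripper_width: 0.07
```

Run:
```python
from h import *
delta(.4987,.3723,.03,-.3397)
```

```text
t23.17 tcp [0.4979 0.3729 0.0841] yaw -0.3372 tilt 0.0004 F [-0.5 -0.4  0.2] T [-0.03 -0.04 -0.01] w 0.0700
 turn units 0.028  shift units [-0.01   0.03   1.802]
```

carry_out(increments=[70, 0, 0, 0.5, 0, 70, 0, 0, 0.5, 0, 70, 0, 0, 0.4, 0, 70, 0, 0, 0.3, 0, 70, 0, 0, 0, 0, 28, 0, 0, 0, 0, 28, 0, 0, 0, 0, 28, 0, 0, 0, 0])

```text
clock: 23.83
tool_pos: [0.499, 0.3723, 0.0348]
eef_rot: [2.566, 1.812, 0.003]
ft_force: [-2.9, -4.1, 11.2]
gripper_width: 0.0353
```

carry_out(increments=[28, 0, 0, 0, 0, 28, 0, 0, 0, 0, 28, 0, 0, 0, 0, 28, 0, 0, 0, 0, 28, 0, 0, 0, 0, 28, 0, 0, 0, 0, 28, 0, 0, -0.1, 0, 28, 0, 0, -0.5, 0])

```text
clock: 24.5
tool_pos: [0.4966, 0.3708, 0.0501]
eef_rot: [-2.566, -1.812, 0.007]
ft_force: [0.1, -0.4, -1.5]
gripper_width: 0.035
```

Run:
```python
from h import *
OJ[0]+=.0015
delta(*j2w(.026,.058),.13,YJ)
```

```text
t24.50 tcp [0.4966 0.3708 0.0501] yaw -0.3412 tilt 0.0047 F [ 0.1 -0.4 -1.5] T [0.12 0.   0.  ] w 0.0350
 turn units -3.858  shift units [-9.031  3.346 -2.654]
```

carry_out(increments=[28, 0, 0, -0.9, -0.97, 28, 0, 0, -0.9, -0.97, 28, 0, 0, -0.9, -0.97, 28, -0.3, 0.1, 0, -0.95, 28, -0.9, 0.35, 0, 0, 28, -0.9, 0.35, 0, 0, 28, -0.9, 0.35, 0, 0, 28, -0.9, 0.35, 0, 0])

```text
clock: 25.17
tool_pos: [0.5419, 0.2535, 0.1337]
eef_rot: [-2.225, -2.217, -0.0]
ft_force: [0.4, 1.0, -1.5]
gripper_width: 0.0354
```

carry_out(increments=[28, -0.9, 0.35, 0, 0, 28, -0.9, 0.35, 0, 0, 28, -0.9, 0.35, 0, 0, 28, -0.9, 0.35, 0, 0, 28, -0.9, 0.35, 0, 0, 28, -0.6, 0.1, 0, 0, 28, 0, 0, 0, 0, 28, 0, 0, 0, 0])

```text
clock: 25.83
tool_pos: [0.5967, 0.1005, 0.1333]
eef_rot: [-2.229, -2.214, -0.0]
ft_force: [0.8, 0.4, -2.4]
gripper_width: 0.0352
```

Run:
```python
from h import *
OJ[0]+=.0015
delta(*j2w(.025,.057),.058,YJ)
p,d=imaging.get_image("scene")
cv2.imwrite("pics/s10.png",cv2.resize(p[120:300,240:440,::-1],None,fx=3.3,fy=3.3,interpolation=cv2.INTER_CUBIC))
```

```text
t25.83 tcp [0.5967 0.1005 0.1333] yaw -0.0066 tilt 0.0003 F [ 0.8  0.4 -2.4] T [ 0.07  0.04 -0.04] w 0.0352
 turn units -0.024  shift units [-0.06  -0.054  2.51 ]
```

View pics/s10.png

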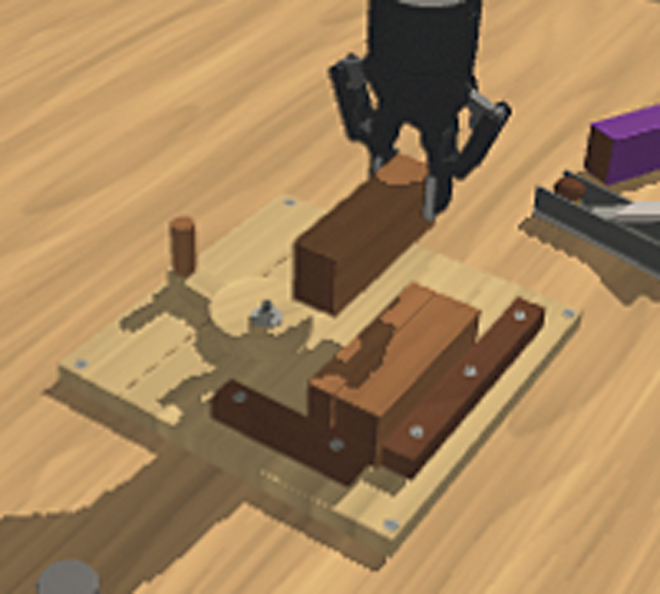

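carry_out(increments=[28, 0, -0.06, 0.4, 0, 28, 0, 0, 0.5, 0, 28, 0, 0, 0.5, 0, 28, 0, 0, 0.5, 0, 28, 0, 0, 0.4, 0, 28, 0, 0, 0.1, 0, 28, 0, 0, 0.1, 0, 28, 0, 0, 0, 0])

```text
clock: 26.55
tool_pos: [0.5948, 0.1018, 0.0573]
eef_rot: [-2.225, -2.217, 0.001]
ft_force: [-0.5, 0.9, -1.9]
gripper_width: 0.0353
```

carry_out(increments=[28, 0, 0, 0.04, 0, 28, 0, 0, 0.04, 0, 28, 0, 0, 0.03, 0, 28, 0, 0, 0, 0, 28, 0, 0, 0, 0, 28, 0, 0, 0, 0, 28, 0, 0, 0, 0, 28, 0, 0, 0, 0])

```text
clock: 27.22
tool_pos: [0.5951, 0.1013, 0.0545]
eef_rot: [2.226, 2.217, 0.0]
ft_force: [-0.0, 0.5, -2.2]
gripper_width: 0.0352
```

carry_out(increments=[28, 0, 0, 0.04, 0, 28, 0, 0, 0.04, 0, 28, 0, 0, 0.04, 0, 28, 0, 0, 0, 0, 28, 0, 0, 0, 0, 28, 0, 0, 0, 0, 28, 0, 0, 0, 0, 28, 0, 0, 0, 0])

```text
clock: 27.88
tool_pos: [0.5952, 0.1014, 0.0528]
eef_rot: [2.226, 2.217, 0.001]
ft_force: [-5.4, -0.3, 17.1]
gripper_width: 0.0353
```

carry_out(increments=[28, 0, 0, -0.05, 0, 28, 0, 0.05, 0, 0, 28, 0, 0.05, 0, 0, 28, 0, 0.04, 0, 0, 28, 0, 0, 0, 0, 28, 0, 0, 0, 0, 28, 0, 0, 0, 0, 28, 0, 0, 0, 0])

```text
clock: 28.55
tool_pos: [0.5981, 0.1014, 0.0528]
eef_rot: [-2.226, -2.215, 0.003]
ft_force: [-6.5, 0.1, 12.7]
gripper_width: 0.0352
```

carry_out(increments=[28, 0, 0, -0.04, 0, 44, 0, 0, 0, 0, 52, 0, 0, 0, 0, 52, 0, 0, 0, 0, 52, 0, 0, 0, 0, 52, 0, 0, -0.6, 0, 52, 0, 0, -0.7, 0, 52, 0, 0, -0.7, 0])

```text
clock: 29.22
tool_pos: [0.5989, 0.1012, 0.1136]
eef_rot: [-2.226, -2.216, 0.002]
ft_force: [0.5, 0.2, 0.6]
gripper_width: 0.052
```

carry_out(increments=[0, 0.8, 0, 0, 0, 0, 0.6, 0, 0, 0, 0, 0.1, 0, 0, 0, 0, 0, 0, 0, 0, 0, 0, 0, 0.5, 0, 0, 0, 0, 0.5, 0, 0, 0, 0, 0.5, 0, 0, 0, 0, 0.5, 0])

```text
clock: 29.88
tool_pos: [0.5993, 0.1453, 0.0526]
eef_rot: [-2.227, -2.216, 0.001]
ft_force: [-0.1, -0.3, -0.5]
gripper_width: -0.0001
```

Run:
```python
from h import *
OJ[0]+=.0015
delta(*j2w(.032,.049),.055,YJ)
p,d=imaging.get_image("scene")
cv2.imwrite("pics/s11.png",cv2.resize(p[150:300,240:440,::-1],None,fx=4,fy=4,interpolation=cv2.INTER_CUBIC))
```

```text
t29.88 tcp [0.5993 0.1453 0.0526] yaw -0.0046 tilt 0.0006 F [-0.1 -0.3 -0.5] T [-0.04  0.   -0.03] w -0.0001
 turn units -0.001  shift units [-1.822  0.1   -0.081]
```

View pics/s11.png

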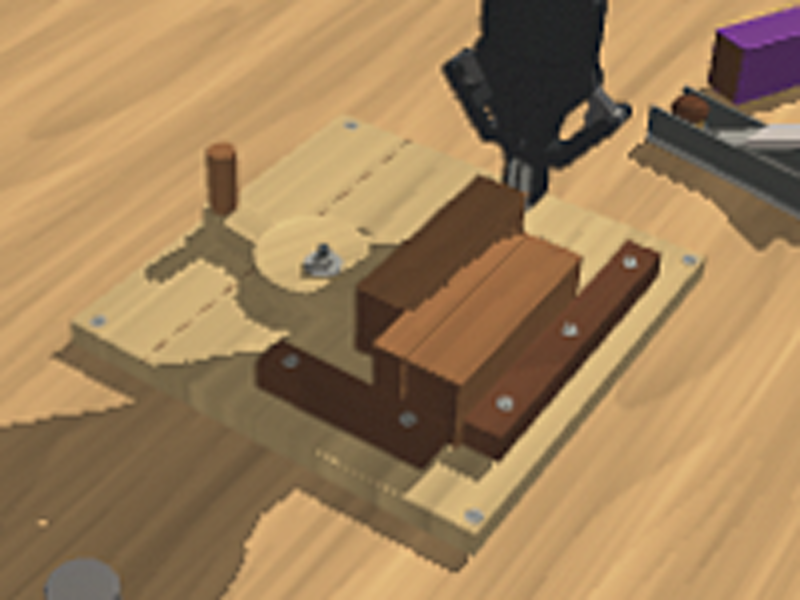

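carry_out(increments=[0, -0.2, -0.1, 0, 0, 0, -0.2, 0, 0, 0, 0, -0.2, 0, 0, 0, 0, -0.2, 0, 0, 0, 0, -0.2, 0, 0, 0, 0, -0.2, 0, 0, 0, 0, -0.2, 0, 0, 0, 0, -0.1, 0, 0, 0])

```text
clock: 30.6
tool_pos: [0.5965, 0.1005, 0.0539]
eef_rot: [2.226, 2.216, 0.001]
ft_force: [-0.2, 1.7, 0.5]
gripper_width: 0.0002
```

carry_out(increments=[0, -0.06, 0, 0, 0, 0, -0.06, 0, 0, 0, 0, -0.05, 0, 0, 0, 0, -0.04, 0, 0, 0, 0, -0.04, 0, 0, 0, 0, 0, 0, 0, 0, 0, 0, 0, 0, 0, 0, 0, 0, 0, 0])

```text
clock: 31.27
tool_pos: [0.596, 0.0938, 0.0534]
eef_rot: [-2.226, -2.217, 0.001]
ft_force: [0.2, -1.0, -0.1]
gripper_width: 0.0001
```

carry_out(increments=[0, -0.05, 0, 0, 0, 0, -0.05, 0, 0, 0, 0, -0.04, 0, 0, 0, 0, -0.03, 0, 0, 0, 0, -0.03, 0, 0, 0, 0, 0, 0, 0, 0, 0, 0, 0, 0, 0, 0, 0, 0, 0, 0])

```text
clock: 31.93
tool_pos: [0.5964, 0.0901, 0.0538]
eef_rot: [-2.226, -2.215, -0.004]
ft_force: [-2.7, 13.9, 0.2]
gripper_width: 0.0001
```

carry_out(increments=[0, 0.3, 0, 0, 0, 0, 0, 0, -0.7, 0, 0, 0, 0, -0.8, 0, 0, 0.8, -0.6, -0.8, -1, 0, 0.8, -0.6, 0, -1, 0, 0.8, -0.7, 0, -1, 0, 0.7, -0.9, 0, -1, 0, 0.5, -0.9, 0, -1])

```text
clock: 32.6
tool_pos: [0.4708, 0.1833, 0.1228]
eef_rot: [1.686, 2.65, 0.002]
ft_force: [-0.4, 0.2, -0.4]
gripper_width: 0.0001
```

Run:
```python
from h import *
p,d=imaging.get_image("top");C=cloud("top",d)
r=rect(C,p,(330,150),.058,.08,.068);print(r,w2j(*r['c']))
r=rect(C,p,(330,216),.073,.093,.083);print(r)
OJ[0]+=.0015
delta(.444,.0246,.13,np.radians(80.5))
cv2.imwrite("pics/c12.png",cv2.resize(p[115:235,190:390,::-1],None,fx=4,fy=4,interpolation=cv2.INTER_CUBIC))
```

```text
{'n': 1641, 'c': array([0.6248, 0.0112]), 'L': np.float64(0.1397), 'Wd': np.float64(0.0964), 'ang': 0.0073, 'rc': array([624.9,  11.1]), 'rs': array([139.3,  96.3]), 'ra': 89.76415252685547} [ 0.05663713 -0.03034544]
{'n': 40, 'c': array([0.4426, 0.0246]), 'L': np.float64(0.0177), 'Wd': np.float64(0.017), 'ang': 0.9189, 'rc': array([442. ,  24.8]), 'rs': array([16.7, 16.7]), 'ra': 88.60254669189453}
t32.65 tcp [0.4637 0.1821 0.1217] yaw 0.4433 tilt 0.0074 F [-7.  -0.4 -0.8] T [-0.04  0.17  0.06] w 0.0003
 turn units -11.020  shift units [-0.218 -5.288 -0.262]
```

View pics/c12.png

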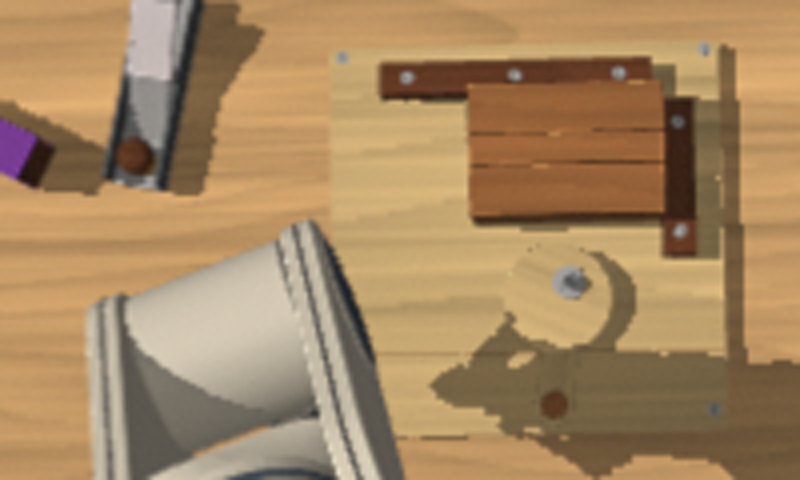

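Run:
```python
from h import *
b=[cast("top",[(190+569/4-.4,115+283/4-.4)],z)[0] for z in(.038,.05,.057)]; print("bolt",b)
# disc circle fit from original image edge points (crop px, face left/top/bottom-left edges)
pts=np.array([(505,300),(512,272),(535,249),(560,243),(590,252),(610,285),(515,325),(530,340),(600,325)])/4+np.array([190,115])-.4
W=cast("top",pts,.038)[:,:2]
A=np.c_[2*W,np.ones(len(W))]; s=np.linalg.lstsq(A,(W**2).sum(1),rcond=None)[0]; print("disc",s[:2],np.sqrt(s[2]+s[:2]@s[:2]))
h=np.array([.4426,.0246])
for q in b: v=h-q[:2]; print(np.hypot(*v),np.degrees(np.arctan2(v[1],v[0])), s[:2]-q[:2])
print("face",j2w(.011,-.03))
```

```text
bolt [array([0.53157796, 0.01114395, 0.038     ]), array([0.53044082, 0.01134273, 0.05      ]), array([0.52977749, 0.01145868, 0.057     ])]
disc [0.52298102 0.01922796] 0.038138949039495045
0.08998967992441254 171.4003757889335 [-0.00859694  0.00808402]
0.08883560900332478 171.41747508468694 [-0.0074598   0.00788523]
0.08816240469566185 171.4276564095163 [-0.00679647  0.00776928]
face [0.57916489 0.0117508 ]
```

carry_out(increments=[34, 0, 0, 0, -1, 34, 0, 0, 0, -1, 34, 0, 0, 0, -1, 34, 0, 0, 0, -1, 34, 0, 0, 0, -1, 34, 0, 0, 0, -1, 34, 0, 0, 0, -1, 34, 0, 0, 0, -1])

```text
clock: 33.32
tool_pos: [0.4718, 0.1817, 0.1225]
eef_rot: [0.681, 3.067, -0.001]
ft_force: [0.1, 0.0, 0.0]
gripper_width: 0.0337
```

carry_out(increments=[34, 0, 0, 0, -1, 34, 0, 0, 0, -1, 34, 0, 0, 0, -1, 34, 0, -0.8, 0, -0.2, 34, 0, -1, 0, 0, 34, 0, -1, 0, 0, 34, 0, -1, 0, 0, 34, 0, -0.8, 0, 0])

```text
clock: 33.98
tool_pos: [0.4486, 0.044, 0.1225]
eef_rot: [-0.254, -3.131, 0.001]
ft_force: [-0.2, 0.3, -0.2]
gripper_width: 0.0345
```

Run:
```python
from h import *
delta(.4441,.0246,.065,np.radians(81))
```

```text
t33.98 tcp [0.4486 0.044  0.1225] yaw 1.4090 tilt 0.0006 F [-0.2  0.3 -0.2] T [ 0.   -0.    0.02] w 0.0345
 turn units -0.055  shift units [ 0.046 -0.661  1.918]
```

carry_out(increments=[34, 0.05, -0.3, 0, 0, 34, 0, -0.25, 0, 0, 34, 0, 0, 0, 0, 34, 0, 0, 0, 0, 34, 0, 0, 0, 0, 34, 0, 0, 0, 0, 34, 0, 0, 0, 0, 34, 0, 0, 0, 0])

```text
clock: 34.65
tool_pos: [0.4451, 0.0303, 0.1225]
eef_rot: [0.252, 3.131, -0.0]
ft_force: [0.1, -0.3, -0.7]
gripper_width: 0.0343
```

Run:
```python
from h import *
delta(.4441,.0246,.065,np.radians(81))
p,d=imaging.get_image("scene")
cv2.imwrite("pics/s13.png",cv2.resize(p[120:270,220:420,::-1],None,fx=4,fy=4,interpolation=cv2.INTER_CUBIC))
```

```text
t34.65 tcp [0.4451 0.0303 0.1225] yaw 1.4105 tilt 0.0000 F [ 0.1 -0.3 -0.7] T [-0.    0.06  0.01] w 0.0343
 turn units -0.037  shift units [ 0.003 -0.191  1.916]
```

View pics/s13.png

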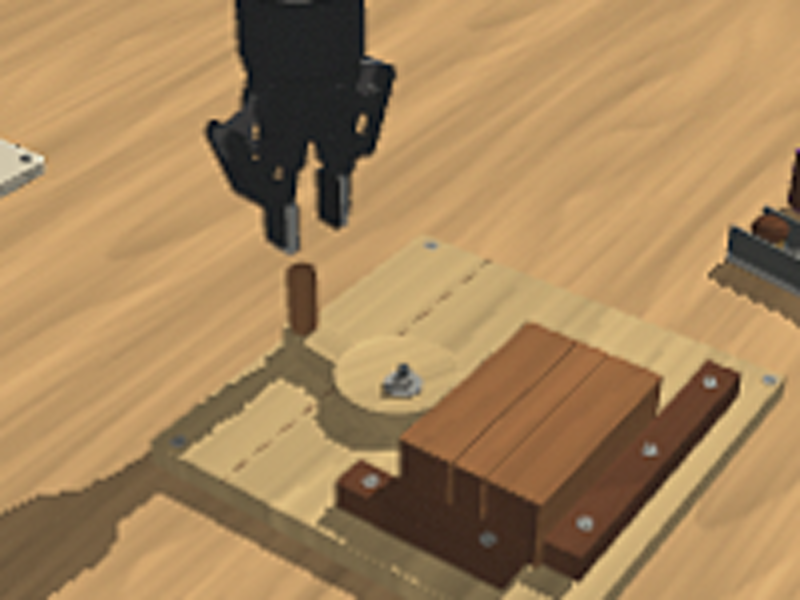

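carry_out(increments=[40, 0, -0.19, 0, 0, 40, 0, 0, 0.1, 0, 40, 0, 0, 0.5, 0, 40, 0, 0, 0.5, 0, 40, 0, 0, 0.5, 0, 40, 0, 0, 0.3, 0, 40, 0, 0, 0, 0, 40, 0, 0, 0, 0], force=20)

```text
clock: 35.37
tool_pos: [0.4437, 0.024, 0.0652]
eef_rot: [-0.253, -3.13, 0.0]
ft_force: [-0.2, 0.4, -0.6]
gripper_width: 0.0403
```

carry_out(increments=[26, 0, 0, 0, 0, 26, 0, 0, 0, 0, 26, 0, 0, 0, 0, 26, 0, 0, 0, 0, 26, 0, 0, 0, 0, 26, 0, 0, 0, 0, 26, 0, 0, 0, 0, 26, 0, 0, 0, 0])

```text
clock: 36.03
tool_pos: [0.4441, 0.0241, 0.0656]
eef_rot: [0.253, 3.131, 0.0]
ft_force: [0.5, 0.7, -0.4]
gripper_width: 0.0261
```

Run:
```python
from h import *
delta(.4441,.0246,.065,np.radians(81))
p,d=imaging.get_image("scene")
cv2.imwrite("pics/s14.png",cv2.resize(p[120:270,220:420,::-1],None,fx=4,fy=4,interpolation=cv2.INTER_CUBIC))
```

```text
t36.03 tcp [0.4441 0.0241 0.0656] yaw 1.4094 tilt 0.0001 F [ 0.5  0.7 -0.4] T [-0.05  0.05  0.02] w 0.0261
 turn units -0.049  shift units [0.002 0.017 0.019]
```

View pics/s14.png

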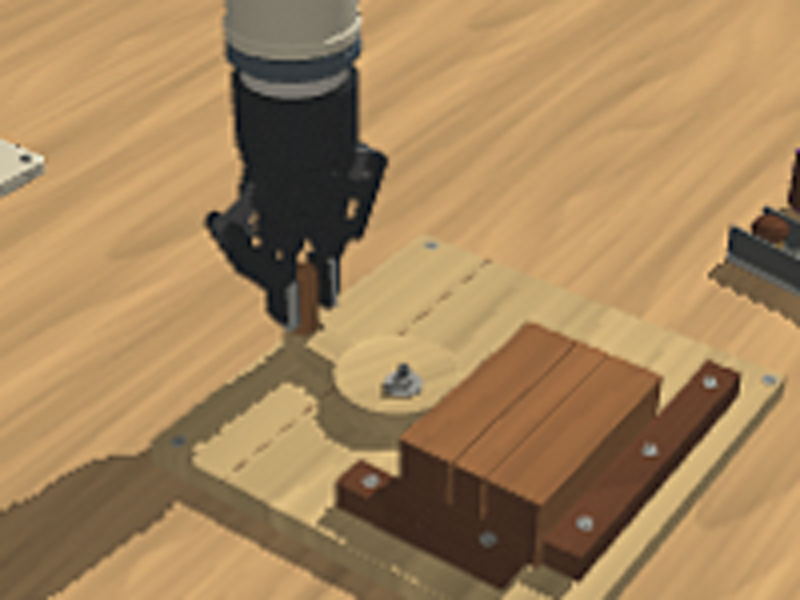

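carry_out(increments=[26, 0, 0.1, 0, 0, 26, -0.01, 0.21, 0, 0.8, 26, -0.01, 0.21, 0, 0.8, 26, -0.01, 0.21, 0, 0.8, 26, -0.01, 0.21, 0, 0.8, 26, -0.01, 0.21, 0, 0.8, 26, -0.01, 0.21, 0, 0.8, 26, -0.01, 0.21, 0, 0.8])

```text
clock: 36.75
tool_pos: [0.4622, 0.0671, 0.0654]
eef_rot: [-1.008, -2.975, 0.001]
ft_force: [-0.4, -3.2, 0.3]
gripper_width: 0.0261
```

```bash
cat >> h.py <<'E'
def lev():
    s=arm.state(); R=Ro.from_rotvec(s["eef_rot"]).as_matrix(); c=s["tool_pos"]
    v=c[:2]-np.array([.533,.0112]); cy=np.degrees(np.arctan2(R[1,1],R[0,1]))
    r=R.T@s["ft_force"]
    print("t%.2f"%s["clock"],"r %.4f angle %.1f (theta %.3f) tooly+90 %.1f"%(np.hypot(*v),np.degrees(np.arctan2(v[1],v[0])),np.radians(195-np.degrees(np.arctan2(v[1],v[0]))-.26),cy+90),"F tool",r.round(1),c.round(4))
E
python3 -c "
from h import *
lev()"
```

```text
t36.75 r 0.0902 angle 141.7 (theta 0.925) tooly+90 142.6 F tool [-1.7 -2.8 -0.3] [0.4622 0.0671 0.0654]
```

carry_out(increments=[26, -0.01, 0.21, 0, 0.8, 26, -0.01, 0.21, 0, 0.8, 26, -0.01, 0.21, 0, 0.8, 26, -0.01, 0.21, 0, 0.8, 26, -0.01, 0.21, 0, 0.8, 26, -0.01, 0.21, 0, 0.8, 26, -0.01, 0.21, 0, 0.8, 26, 0, 0, 0, 0])

```text
clock: 37.42
tool_pos: [0.497, 0.0943, 0.0654]
eef_rot: [-1.696, -2.644, 0.001]
ft_force: [-0.6, -0.3, 0.7]
gripper_width: 0.0259
```

```bash
python3 -c "
from h import *
lev()"
```

```text
t37.42 r 0.0906 angle 113.4 (theta 1.420) tooly+90 114.6 F tool [-0.  -0.6 -0.7] [0.497  0.0943 0.0654]
```

Now in smaller steps, feeling for the bite after each.

carry_out(increments=[26, -0.01, 0.1, 0, 0.4, 26, 0, 0.1, 0, 0.4, 26, -0.01, 0.1, 0, 0.4, 26, 0, 0.1, 0, 0.4, 26, -0.01, 0.1, 0, 0.4, 26, 0, 0.1, 0, 0.4, 26, -0.01, 0.1, 0, 0.4, 26, 0, 0.1, 0, 0.4])

```text
clock: 38.08
tool_pos: [0.5185, 0.1001, 0.0651]
eef_rot: [-2.044, -2.384, 0.003]
ft_force: [-2.7, 0.3, 0.2]
gripper_width: 0.026
```

```bash
python3 -c "
from h import *
lev()"
```

```text
t38.08 r 0.0901 angle 99.3 (theta 1.666) tooly+90 98.8 F tool [ 0.7 -2.7 -0.2] [0.5185 0.1001 0.0651]
```

carry_out(increments=[26, 0, 0.06, 0, 0.2, 26, 0, 0.06, 0, 0.2, 26, 0, 0.06, 0, 0.2, 26, 0, 0.06, 0, 0.2, 26, 0, 0.06, 0, 0.2, 26, 0, 0.06, 0, 0.2, 26, 0, 0, 0, 0, 26, 0, 0, 0, 0])

```text
clock: 38.75
tool_pos: [0.531, 0.1012, 0.0655]
eef_rot: [2.167, 2.274, 0.001]
ft_force: [-1.7, 0.5, -1.2]
gripper_width: 0.0261
```

```bash
python3 -c "
from h import *
lev()"
```

```text
t38.75 r 0.0900 angle 91.3 (theta 1.806) tooly+90 92.8 F tool [ 0.6 -1.7  1.2] [0.531  0.1012 0.0655]
```

carry_out(increments=[26, 0, 0.05, 0, 0.2, 26, 0, 0.05, 0, 0.2, 26, 0, 0.04, 0, 0.1, 26, 0, 0.03, 0, 0, 26, 0, 0, 0, 0, 26, 0, 0, 0, 0, 26, 0, 0, 0, 0, 26, 0, 0, 0, 0])

```text
clock: 39.42
tool_pos: [0.5358, 0.1014, 0.0655]
eef_rot: [2.216, 2.226, 0.0]
ft_force: [-3.0, 0.1, -0.8]
gripper_width: 0.0261
```

```bash
python3 -c "
from h import *
lev()"
```

```text
t39.42 r 0.0902 angle 88.2 (theta 1.860) tooly+90 90.3 F tool [ 0.1 -3.   0.8] [0.5358 0.1014 0.0655]
```

carry_out(increments=[26, 0, 0.05, 0, 0.1, 26, 0, 0.04, 0, 0.1, 26, 0, 0.03, 0, 0.1, 26, 0, 0, 0, 0, 26, 0, 0, 0, 0, 26, 0, 0, 0, 0, 26, 0, 0, 0, 0, 26, 0, 0, 0, 0])

```text
clock: 40.08
tool_pos: [0.5383, 0.1014, 0.0652]
eef_rot: [-2.245, -2.195, 0.003]
ft_force: [-6.0, 1.0, 0.7]
gripper_width: 0.0266
```

```bash
python3 -c "
from h import *
lev()"
```

```text
t40.08 r 0.0903 angle 86.7 (theta 1.886) tooly+90 88.7 F tool [ 0.9 -6.1 -0.6] [0.5383 0.1014 0.0652]
```

carry_out(increments=[26, 0, 0.03, 0, 0, 26, 0, 0.03, 0, 0, 26, 0, 0, 0, 0, 26, 0, 0, 0, 0, 26, 0, 0, 0, 0, 26, 0, 0, 0, 0, 26, 0, 0, 0, 0, 26, 0, 0, 0, 0])

```text
clock: 40.75
tool_pos: [0.5389, 0.1015, 0.065]
eef_rot: [-2.244, -2.194, 0.006]
ft_force: [-8.1, 3.7, 2.8]
gripper_width: 0.026
```

```bash
python3 -c "
from h import *
lev()"
```

```text
t40.75 r 0.0904 angle 86.3 (theta 1.893) tooly+90 88.7 F tool [ 3.6 -8.2 -2.8] [0.5389 0.1015 0.065 ]
```

carry_out(increments=[26, 0, 0.04, 0, 0, 26, 0, 0.04, 0, 0, 26, 0, 0.02, 0, 0, 26, 0, 0, 0, 0, 26, 0, 0, 0, 0, 26, 0, 0, 0, 0, 26, 0, 0, 0, 0, 26, 0, 0, 0, 0])

```text
clock: 41.42
tool_pos: [0.5398, 0.1017, 0.0647]
eef_rot: [-2.242, -2.192, 0.01]
ft_force: [-15.8, 5.9, 6.5]
gripper_width: 0.0261
```

```bash
python3 -c "
from h import *
lev()"
```

```text
t41.42 r 0.0907 angle 85.7 (theta 1.903) tooly+90 88.7 F tool [  5.5 -16.   -6.3] [0.5398 0.1017 0.0647]
```

carry_out(increments=[26, 0, -0.08, 0, 0, 26, 0, -0.08, 0, 0, 34, 0, -0.03, 0, 0, 42, 0, 0, 0, 0, 42, 0, 0, 0, 0, 42, 0, 0, 0, 0, 42, 0, 0, 0, 0, 42, 0, 0, 0, 0])

```text
clock: 42.08
tool_pos: [0.5388, 0.1013, 0.0656]
eef_rot: [2.245, 2.197, 0.001]
ft_force: [0.4, 1.2, 0.2]
gripper_width: 0.0421
```

Run:
```python
from h import *
lev()
p,d=imaging.get_image("scene")
cv2.imwrite("pics/s20.png",cv2.resize(p[120:270,220:420,::-1],None,fx=4,fy=4,interpolation=cv2.INTER_CUBIC))
```

```text
t42.08 r 0.0903 angle 86.3 (theta 1.893) tooly+90 88.7 F tool [ 1.2  0.4 -0.2] [0.5388 0.1013 0.0656]
```

View pics/s20.png

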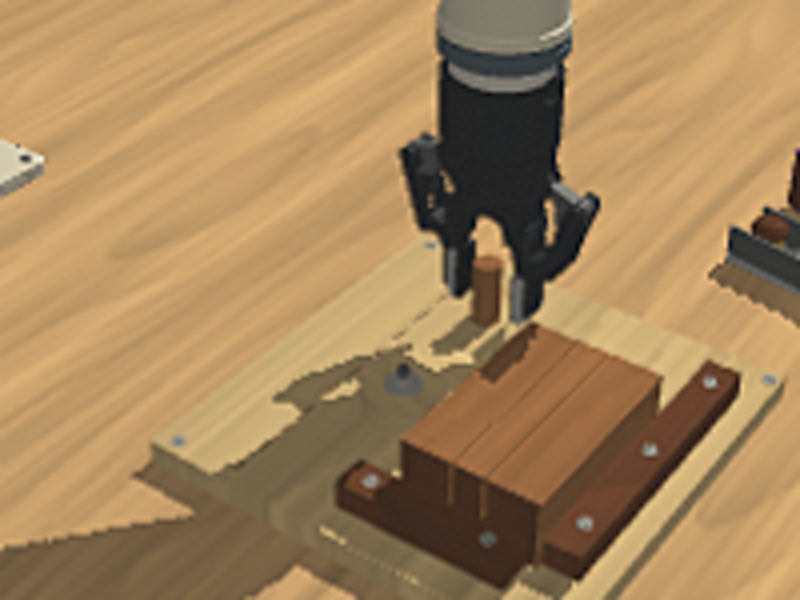

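carry_out(increments=[42, 0, 0, -0.3, 0, 42, 0, 0, -0.7, 0, 42, 0, 0, -0.8, 0, 42, 0.8, -0.5, -0.3, 0, 42, 0.9, -0.5, 0, 0, 42, 0.9, -0.5, 0, 0, 42, 0.9, -0.5, 0, 0, 42, 0.4, -0.3, 0, 0])

```text
clock: 42.8
tool_pos: [0.471, 0.2222, 0.1294]
eef_rot: [-2.244, -2.198, -0.002]
ft_force: [0.0, 0.5, -0.2]
gripper_width: 0.042
```

Run:
```python
from h import *
delta()
p,d=imaging.get_image("top");C=cloud("top",d)
r=rect(C,p,(330,150),.058,.08,.068);print(r,w2j(*r['c']))
for n,s,z,dz in [("glue",(462,127),.167,.015),("handle",None,.083,.01)]:
    if s: print(n,rect(C,p,s,z-dz,z+dz,z))
m=(C[115:235,260:390,2]>.075)&(C[115:235,260:390,2]<.095); ys,xs=np.nonzero(m); print("handle",len(xs),cast("top",np.c_[xs+260,ys+115],.083).mean(0) if len(xs) else 0)
cv2.imwrite("pics/c21.png",cv2.resize(p[115:235,190:390,::-1],None,fx=4,fy=4,interpolation=cv2.INTER_CUBIC))
cv2.imwrite("pics/t21.png",p[:,:,::-1])
q,_=imaging.get_image("scene"); cv2.imwrite("pics/s21.png",cv2.resize(q[150:270,270:420,::-1],None,fx=5,fy=5,interpolation=cv2.INTER_CUBIC))
```

```text
t42.80 tcp [0.471  0.2222 0.1294] yaw -0.0206 tilt 0.0012 F [ 0.   0.5 -0.2] T [-0.03 -0.01 -0.01] w 0.0420
 turn units -0.000  shift units [0. 0. 0.]
{'n': 1629, 'c': array([0.6251, 0.0113]), 'L': np.float64(0.1394), 'Wd': np.float64(0.0957), 'ang': 0.0147, 'rc': array([625.5,  10.3]), 'rs': array([139.1,  95.1]), 'ra': 88.75054931640625} [ 0.05693667 -0.03024409]
glue {'n': 114, 'c': array([ 0.6634, -0.3328]), 'L': np.float64(0.0307), 'Wd': np.float64(0.0254), 'ang': 0.6439, 'rc': array([ 664.1, -332.4]), 'rs': array([27.7, 32.3]), 'ra': 42.773773193359375}
handle 44 [0.54440259 0.09266973 0.083     ]
```

View pics/c21.png

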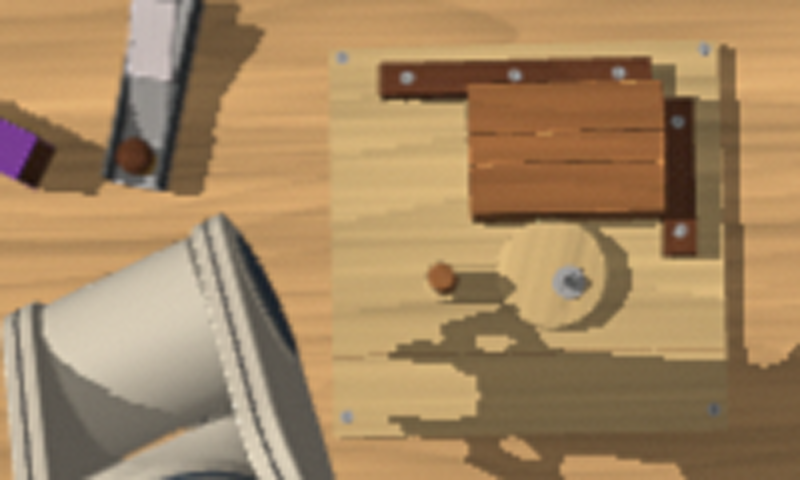

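View pics/t21.png

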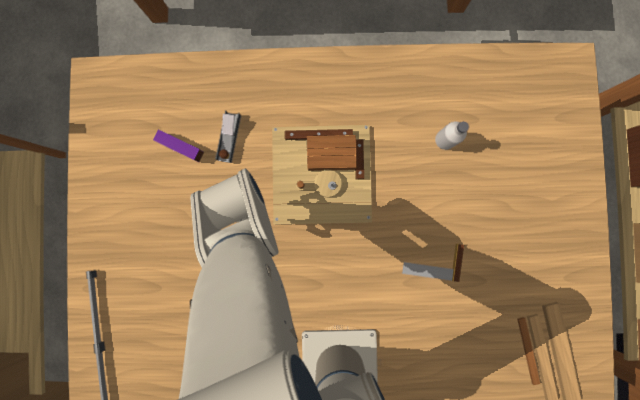

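View pics/s21.png

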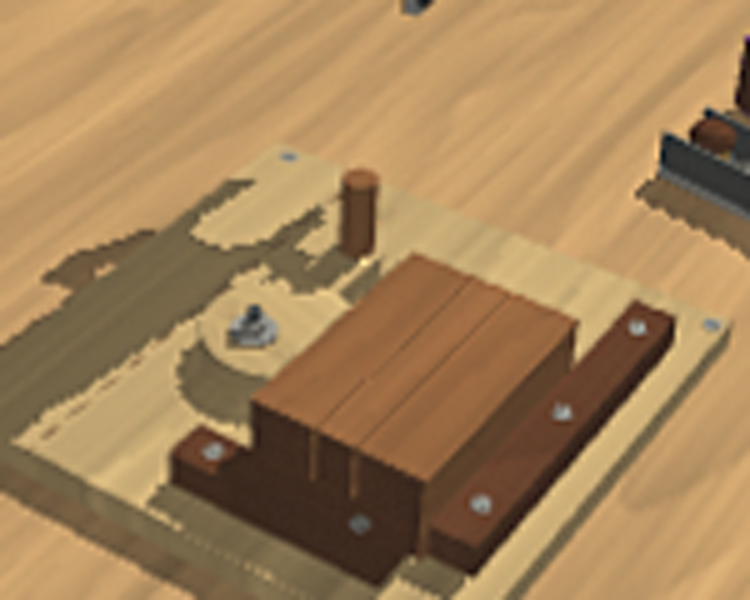

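Run:
```python
from h import *
delta()
p,d=imaging.get_image("top");C=cloud("top",d)
Z=C[:,:,2]
m=(Z>.058)&(Z<.078)
n,l=cv2.connectedComponents(m.astype(np.uint8),connectivity=4); k=l==l[150,330]
g=cv2.cvtColor(p,cv2.COLOR_RGB2GRAY).astype(float)
# outer (-x) edge: brightness drop top face->dark side, subpixel, per column
def edge(cols,r0,r1,sign,z):
    P=[]
    for c in cols:
        gr=sign*np.diff(g[r0:r1,c]); gr[gr<0]=0; i=gr.argmax(); s=slice(max(i-1,0),i+2)
        P.append((c,r0+.5+(gr[s]*np.arange(len(gr))[s]).sum()/gr[s].sum()))
    W=cast("top",P,z)[:,:2]; f=np.polyfit(W[:,1],W[:,0],1); r=np.abs(W[:,0]-np.polyval(f,W[:,1])); ok=r<.0015
    f=np.polyfit(W[ok,1],W[ok,0],1); return "yaw %.4f x@y=.0115 %.4f n%d rms %.4f"%(-f[0],np.polyval(f,.0115),ok.sum(),r[ok].std())
ys,xs=np.nonzero(k); print(xs.min(),xs.max(),ys.min(),ys.max())
cols=range(xs.min()+3,xs.max()-3)
print("outer",edge(cols,ys.max()-4,ys.max()+4,-1,.068))
print("seam12",edge(cols,144,150,-1,.068)); print("seam23",edge(cols,152,158,-1,.068))
print("fence far",edge(range(290,350),126,134,-1,.038))
W=cast("top",np.c_[xs,ys],.068)
for lo,hi in((308,320),(320,335),(335,350)):
    q=(xs>=lo)&(xs<hi); print("min x mean",[round(float(np.mean([W[(xs==c),0].min() for c in range(lo,hi)])),4)],[round(float(np.mean([W[(xs==c),0].max() for c in range(lo,hi)])),4)])
```

```text
t42.90 tcp [0.4708 0.2216 0.1292] yaw -0.0186 tilt 0.0003 F [ 0.6 -0.1 -0.2] T [-0.03  0.01 -0.01] w 0.0419
 turn units -0.000  shift units [0. 0. 0.]
307 356 135 168
outer yaw -0.0145 x@y=.0115 0.5796 n43 rms 0.0002
 ** On entry to DLASCL parameter number  4 had an illegal value
 ** On entry to DLASCL parameter number  4 had an illegal value
 ** On entry to DLASCL parameter number  4 had an illegal value
 ** On entry to DLASCL parameter number  4 had an illegal value
 ** On entry to DLASCL parameter number  5 had an illegal value
 ** On entry to DLASCL parameter number  4 had an illegal value<stdin>:13: RuntimeWarning: invalid value encountered in scalar divide
Traceback (most recent call last):
numpy.linalg.LinAlgError: SVD did not converge in Linear Least Squares
```

The pack is tight: its outer face is at x=0.5796 against 0.5792 nominal, and its yaw is within about 0.01 rad of the jig. The cam stayed put, the arm is clear and the bystanders haven't moved, so I'm handing in.

```bash
python3 -c "
from rig import arm
print(arm.sign_off())"
```

```text
the job is handed in; nothing more can be done
None
```

I packed all three pieces into the jig in order and clamped them with the cam. I handed in at about 43 s, and no verdict was reported.

**What I did**
- **First thick piece:** gripped it, squared it to the fence and slid it home by feel, at about 11 N against the fence and 16 N against the stop.
- **Thin centre piece:** set it down about 30 mm short of the stop, then pushed it home on its end (14 N) and sideways against the first piece (25 N).
- **Second thick piece:** chose the brown one, not the purple look-alike. I set it down against the thin piece and pushed it home on its end (14 N).
- **Cam:** swung the handle to about 1.9 rad. The bite began near 1.88 rad, and I stopped at 16 N of push, within the 10 to 18 N asked for, then backed the fingers off.

**Last checks**
- **Position:** the pack's outer face is within about 0.5 mm of nominal, and its centre reads y -30.2 mm (nominal -30). Its centre read about 1 mm low in x, the same bias as in my earlier readings.
- **Angle:** the pack's outer face is within about 0.01 rad of the jig. A coarser mask-based reading differed by about 0.02 rad. Both are under the 0.03 limit, but near what the pixels can resolve.
- **Bystanders:** the glue bottle, plane and square look unmoved, and the arm was touching nothing.

**What did not check out**
- My last script crashed before it measured the seams between the pieces.
- One camera reading of the handle's final position was off, probably from stray pixels. The picture itself agreed with the arm's position.
- I could not measure the squeeze between the pieces. It is judged only from the push on the handle.

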